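# Load the autosampler tray with a tower of vial racks

### The job

Load the docking tray that has the yellow handle: set the white-capped vial rack in its frame, then stack the red-capped rack on that, then the blue-capped rack, and close the tower with the grey cover, each seated fully home in the one below. Keep the racks and the cover upright, and neither knock over nor shove aside the small bottles, jar and weight standing among them.

Things in the scene. Friction and masses are not known exactly. Their poses are not given: they have to be found in the camera images.
- rack_white: Pale-blue vial rack, rim band and 15 caps white; loose, 0.16 kg. 88 (x) x 56 (y) x 52 mm high, plain sides, standing on a foot 70 x 38, 6 high. Top opening 80 x 48, 11 deep, walls 4: the foot of another rack or the cover drops in with 5 mm play all round, its shoulder resting on this rim, its origin then 46 mm above this one's. Origin: centre of foot's underside, z up. Same turned by 180 deg.
- rack_red: Pale-blue vial rack, rim band and 15 caps red; loose, 0.16 kg. 88 (x) x 56 (y) x 52 mm high, plain sides, standing on a foot 70 x 38, 6 high. Top opening 80 x 48, 11 deep, walls 4: the foot of another rack or the cover drops in with 5 mm play all round, its shoulder resting on this rim, its origin then 46 mm above this one's. Origin: centre of foot's underside, z up. Same turned by 180 deg.
- rack_blue: Pale-blue vial rack, rim band and 15 caps dark blue; loose, 0.16 kg. 88 (x) x 56 (y) x 52 mm high, plain sides, standing on a foot 70 x 38, 6 high. Top opening 80 x 48, 11 deep, walls 4: the foot of another rack or the cover drops in with 5 mm play all round, its shoulder resting on this rim, its origin then 46 mm above this one's. Origin: centre of foot's underside, z up. Same turned by 180 deg.
- cover: Grey cover, loose, 0.08 kg: plate 88 (x) x 56 (y) mm, its top 12 mm above the underside of a foot 70 x 38, 6 high. On it a black grip bar, 50 (x) x 14 (y), from height 12 to 42: take it by that. The foot drops into a rack's opening with 5 mm play, origin then 46 mm above the rack's. Origin: centre of foot's underside, z up. Same turned by 180 deg.
- tray_yellow: Docking tray with yellow handle, fixed. Lilac base 104 (x) x 80 (y) x 10 mm; handle reaches 73 mm from centre to -x, 18 high. Pale-blue upright frame, top 22 mm above table, opening 80 x 48, walls 6: a rack's foot drops in with 5 mm play, shoulder resting on the frame, rack origin then 16 mm above this one. Origin: centre of underside, z up. The tower is built here.
- tray_black: Docking tray with black handle, fixed. Lilac base 104 (x) x 80 (y) x 10 mm; handle reaches 73 mm from centre to -x, 18 high. Pale-blue upright frame, top 22 mm above table, opening 80 x 48, walls 6: a rack's foot drops in with 5 mm play, shoulder resting on the frame, rack origin then 16 mm above this one. Origin: centre of underside, z up. Not used in this job.
- amber_bottle: Small amber bottle with black cap, 28 mm across, 58 mm high. Loose bystander standing upright on the table among the racks. Origin: centre of its underside; z up.
- jar: White jar with green lid, 34 mm across, 42 mm high. Loose bystander standing upright on the table among the racks. Origin: centre of its underside; z up.
- weight: Brass weight with a knob on top, 26 mm across, 40 mm high. Loose bystander standing upright on the table among the racks. Origin: centre of its underside; z up.
- vial: Green glass vial with orange cap, 23 mm across, 46 mm high. Loose bystander standing upright on the table among the racks. Origin: centre of its underside; z up.
Things that resemble listed ones, but are neither listed nor needed, are in the scene too. Leave any green look-alike of the rack_blue alone.

How it is judged:
By the outcome, as a careful person would: the job done as asked, in the order asked, and still so for the second after the job is handed in, with the robot touching nothing.
It also fails if it takes over 104 s, if anything falls off the work surface, if the arm or the gripper's body presses on something with over 40 N, if the wrist force passes 120 N, or if a joint passes its speed limit or range.

### The arm

A 6-joint arm with a two-finger parallel gripper is mounted at the origin on the work surface. World frame = base frame: x ahead of the robot, y to its left, z up, the work surface at z = 0. Lengths are in m, angles in rad, forces in N, time in s.
With the tool pointing down it reaches from about 0.35 to 0.975 m from the base axis. Payload 4.9 kg.
Tool frame: the origin (TCP) lies at the very end of the fingers, on their centre line; the grasp point (between the pads) lies 19 mm behind it; z points along the fingers, x is the direction in which the jaws open and shut, and the axes are right-handed (so a half turn about z gives the same grasp; the last joint's range is limited). The gripper opens to 85 mm and grips with 20 to 120 N. Pads are 22 mm wide; open, the fingers measure 114 mm over their backs; the gripper's body (76 mm by 85 mm) begins 54 mm behind the grasp point. The pads swing forward as they close: fully open they stand 13 mm farther back than shut.
Start: joints at [1.012, 0.053, 1.613, -0, 1.476, -0.119], TCP at [0.266, 0.566, 0.231] pointing down, gripper open.
Joint ranges: [-3.01, 3.01], [-1.01, 2.22], [0.06, 2.58], [-1.02, 4.17], [0.09, 2.62], [-3.14, 3.14]. Speed limits (rad/s): [2.57, 2.57, 3.14, 3.14, 3.14, 3.14].

### API

Orientations are given as a rotation vector (axis times angle).
In Python, from station import ctrl, get_image, calibration, job gives the robot as it stands.
- The arm moves only by the tool jog_arm, never from a script. Its argument "deltas" is a list of rows, each a list of 3 entries, a list of its own where there are three numbers: the turn, a rotation vector about the tool's x, y, z in degrees, then the shift along the tool's x, y, z in m, then the finger opening in m, from 0 to 0.0854. In form: [[[ax, ay, az], [tx, ty, tz], gripper], ...]. A call has 1 to 12 rows; each row is the pose to reach, as a shift and turn from the pose commanded when the call began, along the tool's axes at that moment; what a row does not reach only later rows make up. A row lasts 1/12 s, in which the tool goes at most 41.7 mm and 7.16 degrees, less where a joint would pass 70% of its speed; a pose out of reach is approached as far as the arm can. A call with a gripper value outside its range is refused whole. The fingers move at their own pace and stop on an object; "squeeze" is the grip in N (left out, the last holds). Time passes only in rows, so rows that repeat a pose let the fingers close. It gives the time, the measured TCP pose, the force and the opening at its end, in the units of the state.
- ctrl.get_obs(): the state, without advancing time (a new reading comes with each control period).
- get_image(name): name is "scene" or "side" or "wrist"; returns the picture (480x640x3 uint8, red, green, blue); there is no depth.
- calibration(name): a dict with "mtx" (3x3 intrinsics, pixels), "k1" (the pictures are not rectified: a ray, as slopes to the right and down, at radius r is drawn at 1 + k1 r^2 times it, then the intrinsics apply), "origin" and "rotation" of the camera in the world; the wrist camera has in their place "tool_from_camera" (4x4, takes a point from camera to tool coordinates, whose origin is the TCP and whose axes are the tool frame's). Camera axes: x right, y up, looking along -z (the intrinsics and any distortion apply to the point x, -y, -z); pixel columns grow to the right and rows downward; lengths in m; the calibration is good to about 2 mm. A picture is of the moment at which its call begins: read the wrist's pose just before it. calibration takes no time and is no camera call.
- job.finish_job(): hands the job in, once; it reports no verdict.
The state is a dict: "t": time; "q": joint angles; "dq": joint speeds; "effort": joint torques, N m; "tool_pos": TCP position; "tool_rot": TCP orientation; "contact_force": force on the tool from outside, world axes, zero at the start; "wrist_torque": the same for the moment, N m; "opening": finger opening in m.
Only numpy, scipy, OpenCV 4.12 (cv2) and the standard library are available. Lean on these libraries where they do the work, as an engineer would, in place of code of your own. Each camera call takes 0.05 s, during which the arm holds its last target.

## Working session

There is one attempt and no reset: what is moved stays moved. The work goes in short steps, Python scripts to look and compute and a tool call to move; the robot and the scene stay as the last step left them, time stands still between calls to the robot, and variables do not carry over. Pictures are saved under pics/ and viewed, and the job is handed in when it is done.

Besides the shell and the picture viewer there is one more tool, called after "Request:" as name(argument=value, ...) on one line, values as JSON. jog_arm: Moves the arm, as the interface text tells. Its arguments: {"type":"object","properties":{"deltas":{"type":"array","items":{"type":"array"}},"squeeze":{"type":"number"}},"required":["deltas"]}

```bash
mkdir -p pics; ls; python3 - <<'E'
from station import ctrl,get_image,calibration,job
import cv2
for n in ["scene","side","wrist"]:
    c=calibration(n);print(n,c)
print(ctrl.get_obs())
for n in ["scene","side","wrist"]:
    cv2.imwrite(f"pics/a_{n}.png",get_image(n)[:,:,::-1])
E
```

```text
pics
scene {'mtx': array([[548.09679235,   0.        , 326.69085902],
       [  0.        , 548.09679235, 232.01078116],
       [  0.        ,   0.        ,   1.        ]]), 'k1': -0.03154180248950797, 'origin': array([ 1.17563565, -0.02190204,  0.90884747]), 'rotation': array([0.50076242, 0.45590232, 1.45480556])}
side {'mtx': array([[579.72113037,   0.        , 317.49333139],
       [  0.        , 579.72113037, 243.58844766],
       [  0.        ,   0.        ,   1.        ]]), 'k1': -0.03665911330191562, 'origin': array([ 0.21433572, -0.59299187,  0.70152399]), 'rotation': array([ 0.83505106, -0.21835741, -0.44666525])}
wrist {'mtx': array([[387.26306319,   0.        , 317.90877475],
       [  0.        , 387.26306319, 239.87184523],
       [  0.        ,   0.        ,   1.        ]]), 'k1': -0.08436291970417881, 'tool_from_camera': array([[ 9.99999736e-01, -7.03159822e-04,  1.81072524e-04,
         5.63457327e-04],
       [-6.16908315e-04, -9.54297035e-01, -2.98859146e-01,
        -7.65295788e-02],
       [ 3.82942717e-04,  2.98858955e-01, -9.54297217e-01,
        -1.43431442e-01],
       [ 0.00000000e+00,  0.00000000e+00,  0.00000000e+00,
         1.00000000e+00]])}
{'t': 0.0, 'q': array([ 1.01201872e+00,  5.33440479e-02,  1.61430212e+00, -7.12998225e-06,
        1.47598418e+00, -1.18980650e-01]), 'dq': array([-0.00135053, -0.00012979,  0.00172362, -0.00106418, -0.00182827,
       -0.0017904 ]), 'effort': array([ 7.10676904e-04, -3.93671143e+01, -3.70179892e+01, -1.11467423e-04,
        7.09979635e-03, -4.05093635e-05]), 'tool_pos': array([0.26575557, 0.5649969 , 0.2300661 ]), 'tool_rot': array([ 2.65176247,  1.68290929, -0.00288136]), 'contact_force': array([-0.93495854,  0.27370521, -0.32259118]), 'wrist_torque': array([ 0.01067785, -0.03780777,  0.02031701]), 'opening': 0.08556007858249547}
```

View pics/a_scene.png

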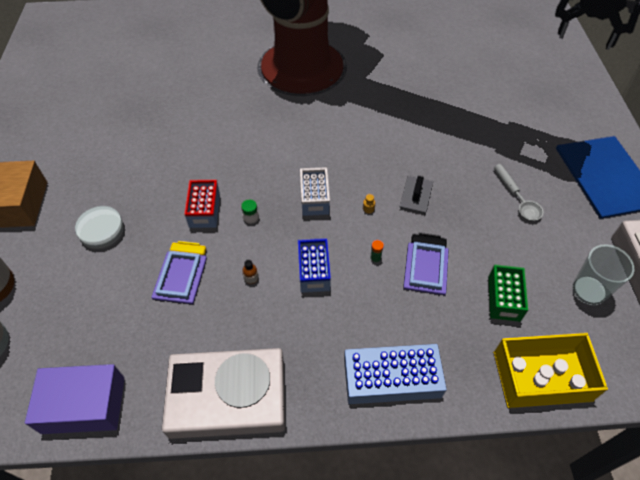

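View pics/a_side.png

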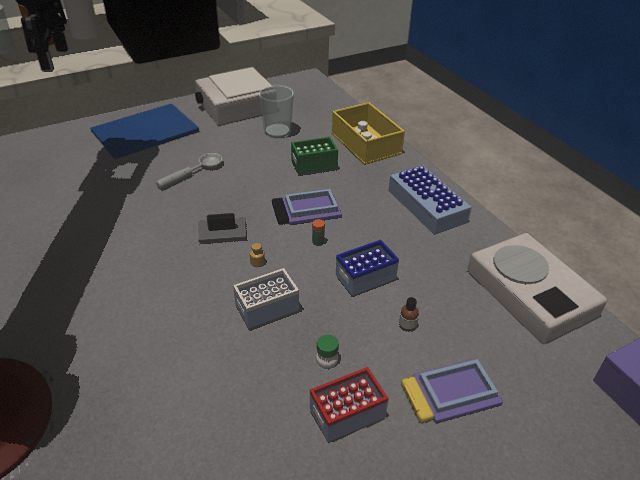

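View pics/a_wrist.png

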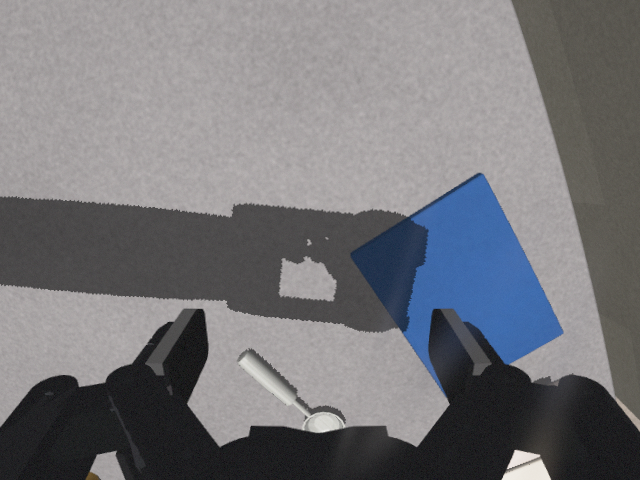

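```bash
python3 - <<'E'
import cv2
a=cv2.imread("pics/a_scene.png");b=cv2.imread("pics/a_side.png")
cv2.imwrite("pics/b1.png",cv2.resize(a[155:315,140:340],None,fx=4,fy=4,interpolation=cv2.INTER_CUBIC)[:600])
cv2.imwrite("pics/b2.png",cv2.resize(b[200:350,190:350],None,fx=4,fy=4,interpolation=cv2.INTER_CUBIC))
cv2.imwrite("pics/b3.png",cv2.resize(b[290:440,300:510],None,fx=3.8,fy=3.8,interpolation=cv2.INTER_CUBIC))
cv2.imwrite("pics/b4.png",cv2.resize(a[155:305,290:460],None,fx=4,fy=4,interpolation=cv2.INTER_CUBIC))
E
```

```text
(no output)
```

View pics/b1.png

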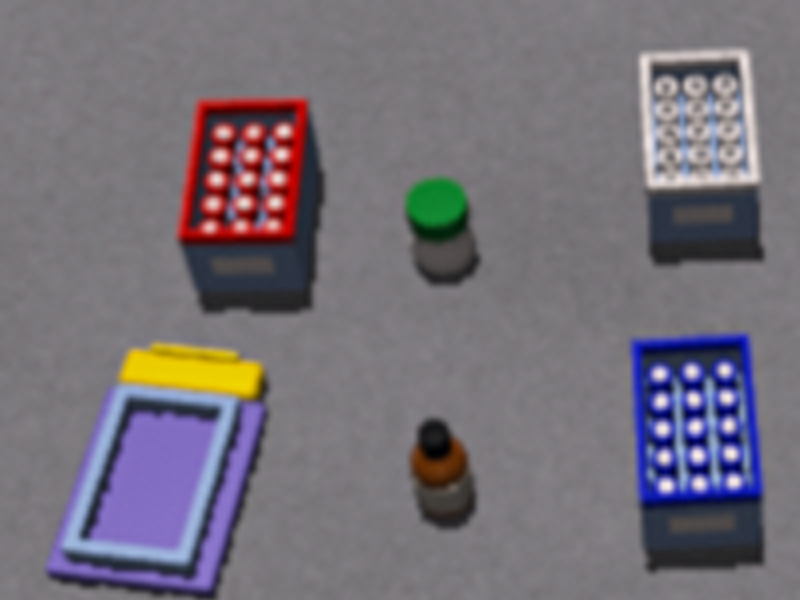

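View pics/b2.png

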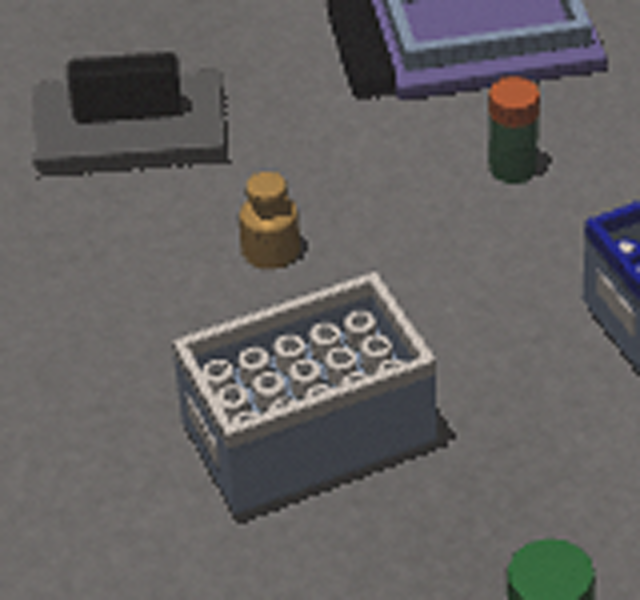

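View pics/b3.png

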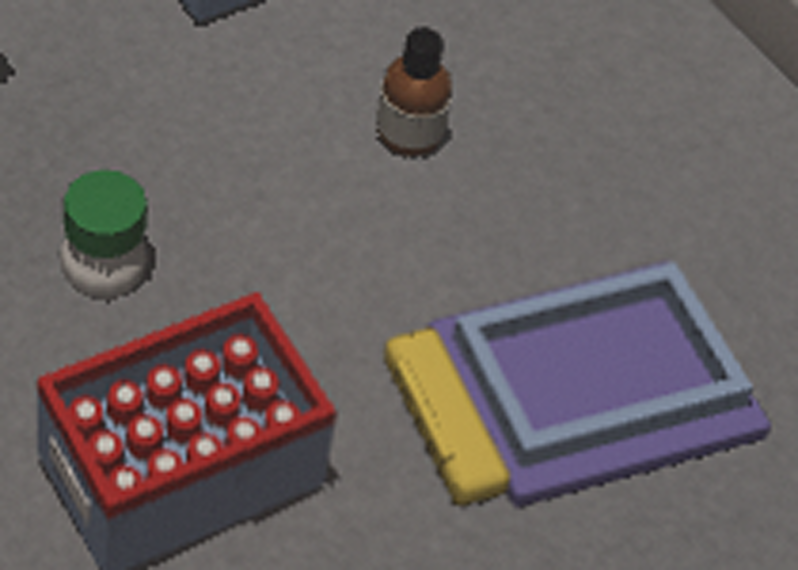

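View pics/b4.png

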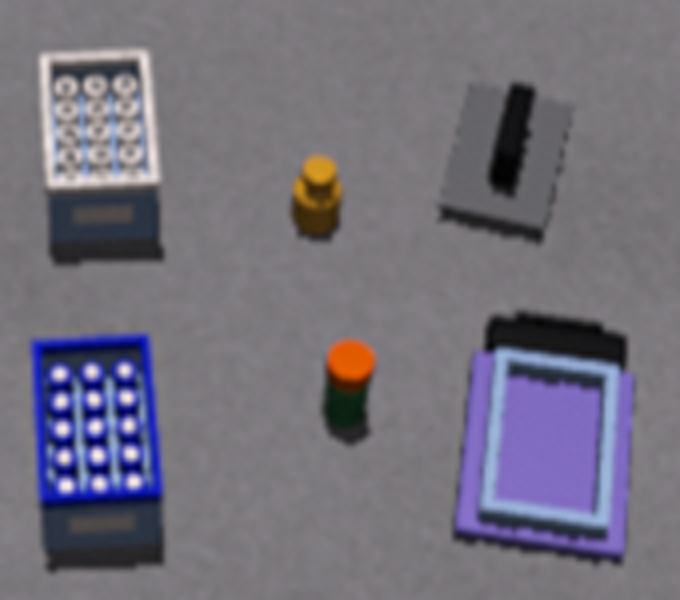

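```bash
cat > h.py <<'E'
import numpy as np, cv2
from scipy.optimize import least_squares
from scipy.spatial.transform import Rotation as R
from station import ctrl,get_image,calibration,job
C={n:calibration(n) for n in ("scene","side","wrist")}
def cam(n,obs=None):
    c=C[n]
    if n!="wrist": return R.from_rotvec(c["rotation"]).as_matrix(),c["origin"]
    T=c["tool_from_camera"]; Rt=R.from_rotvec(obs["tool_rot"]).as_matrix()
    return Rt@T[:3,:3],obs["tool_pos"]+Rt@T[:3,3]
def proj(n,P,obs=None):
    Rm,o=cam(n,obs); p=(np.atleast_2d(P)-o)@Rm
    s=np.c_[p[:,0],-p[:,1]]/-p[:,2:3]
    s=s*(1+C[n]["k1"]*(s**2).sum(1,keepdims=True))
    K=C[n]["mtx"]; return s*[K[0,0],K[1,1]]+K[:2,2]
def rect(p,w,h,z):
    x,y,a=p; c,s=np.cos(a),np.sin(a)
    q=np.array([[-w,h],[-w,-h],[w,-h],[w,h]])/2   # order: -x+y,-x-y,+x-y,+x+y
    return np.c_[q@np.array([[c,s],[-s,c]])+[x,y],np.full(4,z)]
def fit(views,w,h,z,p0,w_=None):
    # views: list (cam, pts in rect order, obs)
    f=lambda p: np.concatenate([(proj(n,rect(p,w,h,z),o)-pts).ravel() for n,pts,o in views])
    r=least_squares(f,p0,loss="soft_l1"); return r.x,r.fun
def unproj(n,uv,z,obs=None):
    Rm,o=cam(n,obs)
    f=lambda p: proj(n,[[p[0],p[1],z]],obs)[0]-uv
    return least_squares(f,[0.6,0]).x
def overlay(n,img,rects,obs=None):
    im=img.copy()
    for P in rects: cv2.polylines(im,[np.int32(np.round(proj(n,P,obs)*16))],True,(0,255,0),1,cv2.LINE_AA,4)
    return im
E
python3 - <<'E'
from h import *
s1=lambda L:(np.array(L)+.0)/4+[140,155]
s4=lambda L:np.array(L)/4+[290,155]
d2=lambda L:np.array(L)/4+[190,200]
d3=lambda L:np.array(L)/3.8+[300,290]
for u in [(165,200),(250,210)]: print(unproj("scene",u,0))
# scene image: figure axes
print(proj("scene",[[.6,0,0],[.7,0,0],[.6,.1,0]]),proj("side",[[.6,0,0],[.7,0,0],[.6,.1,0]]))
E
```

```text
[ 0.42970674 -0.30768849]
[ 0.46750071 -0.12737338]
[[314.25925436 260.36825524]
 [317.15895199 305.84136001]
 [364.9893214  257.72816898]] [[350.93910007 283.40088139]
 [399.67201404 265.35242551]
 [323.45181037 248.83674504]]
```

```bash
python3 - <<'E'
from h import *
s1=lambda L:(np.array(L)+.0)/4+[140,155]
s4=lambda L:np.array(L)/4+[290,155]
d2=lambda L:np.array(L)/4+[190,200]
d3=lambda L:np.array(L)/3.8+[300,290]
V={
"white":(88,56,52,s1([(749,50),(639,52),(648,190),(762,186)]),d2([(176,342),(226,432),(436,354),(376,274)])),
"red":(88,56,52,s1([(308,100),(198,100),(180,241),(296,240)]),d3([(40,380),(108,508),(335,410),(258,295)])),
"blue":(88,56,52,s1([(748,336),(632,341),(640,503),(762,496)]),None),
"tray":(92,60,22,s1([(242,397),(122,388),(63,550),(188,562)]),d3([(457,318),(527,447),(750,384),(676,262)])),
"cover":(88,56,12,s4([(573,103),(470,84),(440,210),(545,230)]),d2([(37,82),(35,160),(228,148),(222,70)])),
}
for k,(w,h,z,a,b) in V.items():
    vs=[("scene",a,None)]+([("side",b,None)] if b is not None else [])
    p0=[*unproj("scene",a.mean(0),z/1e3),0]
    for name,v in [("both",vs)]+[(x[0],[x]) for x in vs]:
        p,r=fit(v,w/1e3,h/1e3,z/1e3,p0); print(k,name,p.round(4),"deg",np.degrees(p[2]).round(1),"rms",np.sqrt((r**2).mean()).round(2))
for k,u,z in [("jar",s1([437,205]),.042),("amber",s1([434,435]),.058),("weight",s4([320,172]),.040),("vial",s4([352,360]),.046)]: print(k,unproj("scene",u,z).round(3))
E
```

```text
white both [0.4488 0.0096 0.0029] deg 0.2 rms 0.68
white scene [0.4504 0.0098 0.0034] deg 0.2 rms 0.56
white side [ 4.482e-01  8.900e-03 -1.000e-04] deg -0.0 rms 0.62
red both [ 0.4663 -0.2208 -0.0334] deg -1.9 rms 0.95
red scene [ 0.4696 -0.219  -0.0253] deg -1.5 rms 0.43
red side [ 0.4654 -0.2218 -0.0366] deg -2.1 rms 0.43
blue both [ 0.6305 -0.0019  0.003 ] deg 0.2 rms 0.2
blue scene [ 0.6305 -0.0019  0.003 ] deg 0.2 rms 0.2
tray both [ 0.6254 -0.258  -0.1898] deg -10.9 rms 0.65
tray scene [ 0.6264 -0.2571 -0.1952] deg -11.2 rms 0.49
tray side [ 0.6247 -0.2586 -0.1867] deg -10.7 rms 0.49
cover both [ 0.4534  0.2248 -0.3393] deg -19.4 rms 0.57
cover scene [ 0.4548  0.2251 -0.3287] deg -18.8 rms 0.33
cover side [ 0.4525  0.2231 -0.3549] deg -20.3 rms 0.28
jar [ 0.491 -0.124]
amber [ 0.637 -0.122]
weight [0.482 0.12 ]
vial [0.602 0.122]
```

```bash
cat >> h.py <<'E'
def tgt(x,y,z,phi):
    return R.from_euler("z",phi,degrees=True)*R.from_rotvec([np.pi,0,0]),np.array([x,y,z])
def delta(x,y,z,phi,obs=None):
    o=obs or ctrl.get_obs(); R0=R.from_rotvec(o["tool_rot"]); Rt,p=tgt(x,y,z,phi)
    print("turn",np.degrees((R0.inv()*Rt).as_rotvec()).round(2),"shift",R0.inv().apply(p-o["tool_pos"]).round(4))
def state():
    o=ctrl.get_obs(); Rm=R.from_rotvec(o["tool_rot"]).as_matrix()
    print("t",round(o["t"],2),"pos",o["tool_pos"].round(4),"phi",np.degrees(np.arctan2(Rm[1,0],Rm[0,0])).round(2),"z",Rm[:,2].round(4),"F",o["contact_force"].round(1),"op",round(o["opening"],4))
    return o
E
python3 - <<'E'
from h import *
state(); delta(.449,.0095,.19,90)
E
```

```text
t 0.15 pos [0.2658 0.5651 0.2304] phi 64.8 z [-8.0e-04 -1.3e-03 -1.0e+00] F [-0.  -0.4 -0.3] op 0.0851
turn [ -0.03   0.09 -25.2 ] shift [-0.4247  0.4023  0.0409]
```

Request:
jog_arm(deltas=[[[0,0,-25.2],[-0.4247,0.4023,0.0409],0.085],[[0,0,-25.2],[-0.4247,0.4023,0.0409],0.085],[[0,0,-25.2],[-0.4247,0.4023,0.0409],0.085],[[0,0,-25.2],[-0.4247,0.4023,0.0409],0.085],[[0,0,-25.2],[-0.4247,0.4023,0.0409],0.085],[[0,0,-25.2],[-0.4247,0.4023,0.0409],0.085],[[0,0,-25.2],[-0.4247,0.4023,0.0409],0.085],[[0,0,-25.2],[-0.4247,0.4023,0.0409],0.085],[[0,0,-25.2],[-0.4247,0.4023,0.0409],0.085],[[0,0,-25.2],[-0.4247,0.4023,0.0409],0.085],[[0,0,-25.2],[-0.4247,0.4023,0.0409],0.085],[[0,0,-25.2],[-0.4247,0.4023,0.0409],0.085]])

```text
t: 1.15
tool_pos: [0.4218, 0.0913, 0.1964]
tool_rot: [2.221, 2.221, 0.001]
contact_force: [1.2, 0.2, -0.1]
opening: 0.0852
```

```bash
python3 - <<'E'
from h import *
state(); delta(.449,.0095,.19,90)
E
```

```text
t 1.15 pos [0.4218 0.0913 0.1964] phi 90.01 z [ 6.e-04  1.e-04 -1.e+00] F [ 1.2  0.2 -0.1] op 0.0852
turn [ 0.04 -0.01  0.01] shift [-0.0818  0.0272  0.0064]
```

Request:
jog_arm(deltas=[[[0,0,0],[-0.041,0.0136,0.0032],0.085],[[0,0,0],[-0.0818,0.0272,0.0064],0.085],[[0,0,0],[-0.0818,0.0272,0.0064],0.085],[[0,0,0],[-0.0818,0.0272,0.0064],0.085]])

```text
t: 1.48
tool_pos: [0.449, 0.0094, 0.1896]
tool_rot: [-2.226, -2.215, 0.001]
contact_force: [-1.0, 1.0, -0.3]
opening: 0.085
```

```bash
python3 - <<'E'
from h import *
o=state(); im=get_image("wrist")[:,:,::-1].copy()
cv2.imwrite("pics/w1.png",im); np.save("w1.npy",o,allow_pickle=True)
p=[.4488,.0096,.0029]
cv2.imwrite("pics/w1o.png",overlay("wrist",im,[rect(p,.088,.056,.052)],o))
E
```

```text
t 1.48 pos [0.449  0.0094 0.1896] phi 89.72 z [-1.2e-03  2.0e-04 -1.0e+00] F [-1.   1.  -0.3] op 0.085
```

View pics/w1o.png

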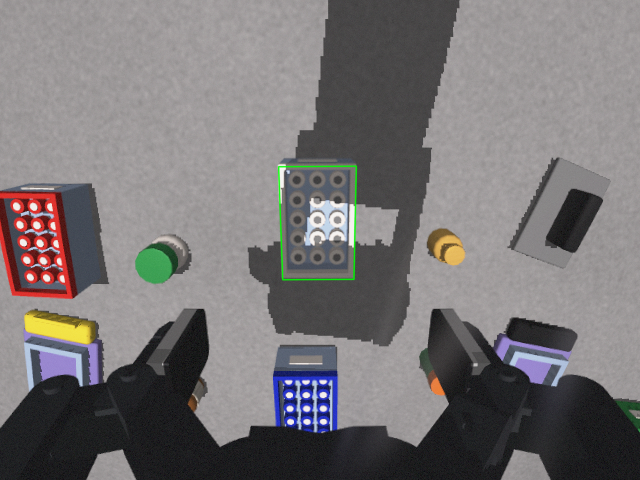

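```bash
python3 - <<'E'
import cv2
a=cv2.imread("pics/w1.png")
cv2.imwrite("pics/w1c.png",cv2.resize(a[150:295,260:380],None,fx=4,fy=4,interpolation=cv2.INTER_CUBIC))
E
```

```text
(no output)
```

View pics/w1c.png

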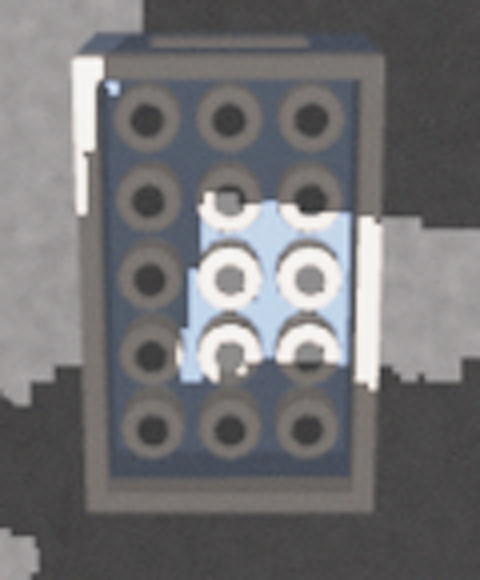

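```bash
python3 - <<'E'
from h import *
o=np.load("w1.npy",allow_pickle=True).item()
pts=np.array([(385,55),(72,57),(86,512),(375,512)])/4+[260,150]
p,r=fit([("wrist",pts,o)],.088,.056,.052,[.449,.01,0]);print(p,r.round(1))
state();delta(.4490,.0096,.018,90)
E
```

```text
[ 4.47592606e-01  9.57726875e-03 -3.80923757e-04] [-0.2  0.4  0.2  0.2  0.5 -0.3 -0.5 -0.5]
t 1.53 pos [0.4488 0.0108 0.1897] phi 89.86 z [-1.1e-03  6.0e-04 -1.0e+00] F [0.5 0.8 0.6] op 0.0849
turn [-0.06 -0.03 -0.14] shift [-0.0013  0.0004  0.1717]
```

Request:
jog_arm(deltas=[[[0,0,0],[-0.001,0.0007,0.035],0.085],[[0,0,0],[-0.001,0.0007,0.07],0.085],[[0,0,0],[-0.001,0.0007,0.105],0.085],[[0,0,0],[-0.001,0.0007,0.14],0.085],[[0,0,0],[-0.001,0.0007,0.16],0.085],[[0,0,0],[-0.001,0.0007,0.171],0.085],[[0,0,0],[-0.001,0.0007,0.171],0.085],[[0,0,0],[-0.001,0.0007,0.171],0.05],[[0,0,0],[-0.001,0.0007,0.171],0.04],[[0,0,0],[-0.001,0.0007,0.171],0.04],[[0,0,0],[-0.001,0.0007,0.171],0.04],[[0,0,0],[-0.001,0.0007,0.171],0.04]], squeeze=40)

```text
t: 2.53
tool_pos: [0.4519, 0.0104, 0.0216]
tool_rot: [2.219, 2.219, 0.005]
contact_force: [-1.0, 0.9, 6.8]
opening: 0.0553
```

```bash
python3 - <<'E'
from h import *
o=state(); im=get_image("wrist")[:,:,::-1].copy()
cv2.imwrite("pics/w2.png",im)
E
```

```text
t 2.53 pos [0.4519 0.0104 0.0216] phi 90.0 z [ 4.6e-03 -3.0e-04 -1.0e+00] F [-1.   0.9  6.8] op 0.0553
```

View pics/w2.png

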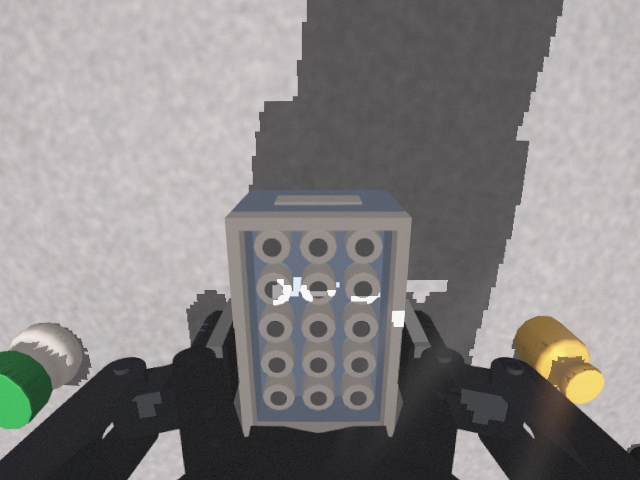

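Request:
jog_arm(deltas=[[[0,0,0],[0,0,-0.01],0.04],[[0,0,0],[0,0,-0.035],0.04],[[0,0,0],[0,0,-0.065],0.04],[[0,0,0],[0,0,-0.09],0.04],[[0,0,0],[0,0,-0.11],0.04],[[0,0,0],[0,0,-0.11],0.04]])

```text
t: 3.08
tool_pos: [0.4528, 0.01, 0.1349]
tool_rot: [2.216, 2.216, 0.009]
contact_force: [1.4, -0.4, -0.3]
opening: 0.0556
```

```bash
python3 - <<'E'
from h import *
o=state(); im=get_image("wrist")[:,:,::-1].copy()
cv2.imwrite("pics/w3.png",im); np.save("w3.npy",o,allow_pickle=True)
cv2.imwrite("pics/w3c.png",cv2.resize(im[190:450,200:430],None,fx=2.3,fy=2.3,interpolation=cv2.INTER_CUBIC))
delta(.6255,-.2578,.13,79.2)
E
```

```text
t 3.08 pos [0.4528 0.01   0.1349] phi 89.99 z [ 0.0098 -0.0014 -1.    ] F [ 1.4 -0.4 -0.3] op 0.0556
turn [ 0.35  0.02 10.79] shift [-0.2679  0.1741  0.0035]
```

View pics/w3c.png

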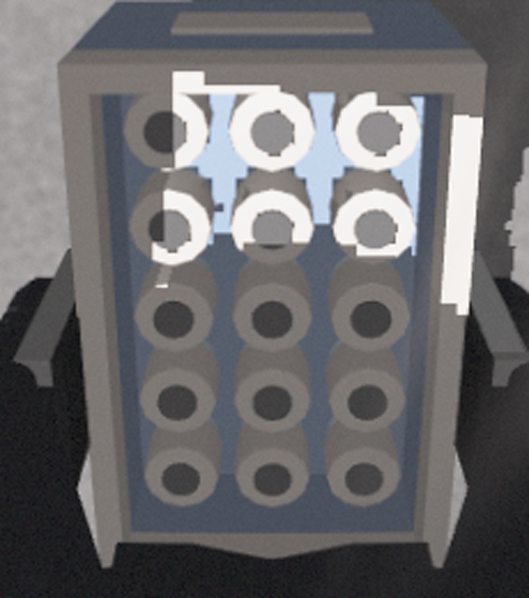

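```bash
python3 - <<'E'
from h import *
for i in range(1):
  o=state()
o=np.load("w3.npy",allow_pickle=True).item()
T=C["wrist"]["tool_from_camera"]
oo=dict(tool_pos=np.zeros(3),tool_rot=np.zeros(3))  # tool frame as world
px=np.array([(58,64),(487,62),(90,95),(455,95),(132,532),(414,532)])/2.3+[200,190]
# rack in tool frame: image left=-y world = -tool x ; top = -x world= -tool y
L=np.array([[-28,-44,0],[28,-44,0],[-24,-40,0],[24,-40,0],[-24,40,0],[24,40,0]])/1e3
def mod(p): return R.from_euler("zxy",[p[3],p[4],p[5]]).apply(L)+p[:3]
for full in (0,1):
  f=lambda p:(proj("wrist",mod(np.r_[p,0,0] if not full else p),oo)-px).ravel()
  r=least_squares(f,[0,0,-.034,0]+[0,0]*full)
  print(r.x[:3].round(4),np.degrees(r.x[3:]).round(2),r.fun.round(1))
print(o["q"])
E
```

```text
t 3.13 pos [0.4515 0.0102 0.1322] phi 89.99 z [ 6.e-03 -9.e-04 -1.e+00] F [-0.2 -0.2 -1.1] op 0.0558
[ 0.0008 -0.0028 -0.0242] [-0.14] [ 5.2 -1.3 -5.2 -0.7  4.5 -2.7 -4.5 -2.9 -0.2  5.   0.3  4.8]
[ 0.0008 -0.0042 -0.0271] [-0.15  5.47 -0.  ] [-0.2  0.5  0.2  1.   0.2 -0.6 -0.2 -0.9 -0.1  0.1  0.2 -0.1]
[-1.42476658e-01 -3.07007716e-01  2.10401309e+00 -3.76689349e-05
  1.33473016e+00 -1.71317361e+00]
```

```bash
python3 - <<'E'
from h import *
im=get_image("side")[:,:,::-1].copy(); cv2.imwrite("pics/s3.png",im)
print(proj("side",[ctrl.get_obs()["tool_pos"]]))
cv2.imwrite("pics/s3c.png",cv2.resize(im[120:300,160:360],None,fx=3.3,fy=3.3,interpolation=cv2.INTER_CUBIC))
w=cv2.imread("pics/w2.png")
cv2.imwrite("pics/w2c.png",cv2.resize(w[190:450,200:430],None,fx=2.3,fy=2.3,interpolation=cv2.INTER_CUBIC))
E
```

```text
[[264.48116517 249.23053767]]
```

View pics/s3c.png

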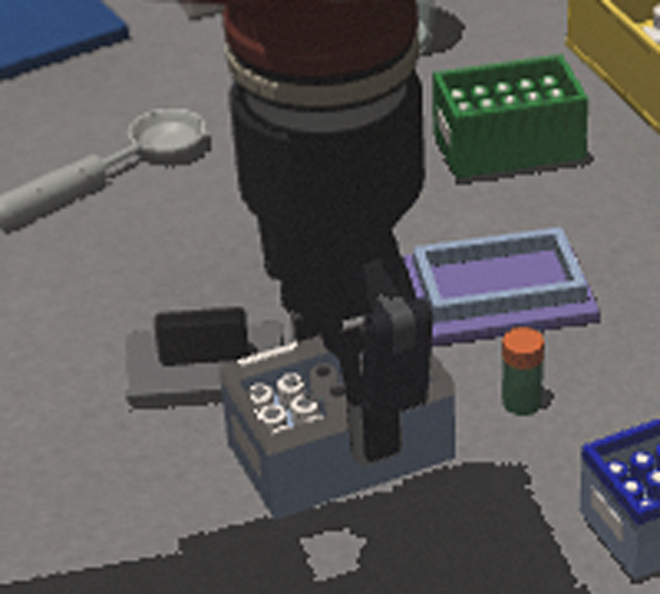

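View pics/w2c.png

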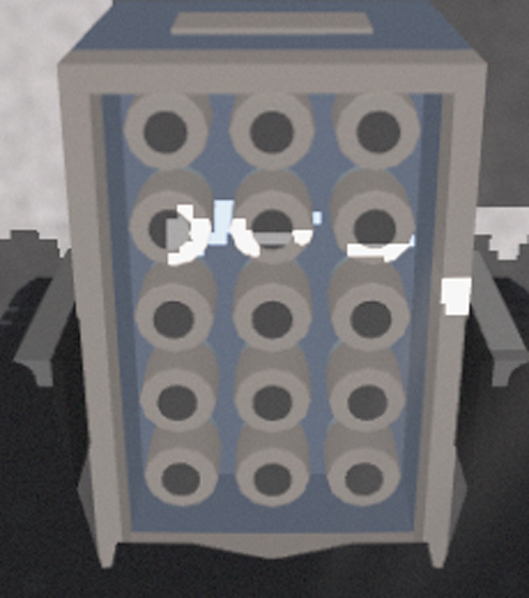

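```bash
python3 - <<'E'
from h import *
o=ctrl.get_obs(); tp=o["tool_pos"]
im=cv2.imread("pics/s3.png")
for tilt in (0,5.5,-5.5):
  # box corners in rack frame about rim centre
  B=np.array([[x,y,z] for z in (0,-46) for x,y in ((-44,28),(-44,-28),(44,-28),(44,28))])/1e3
  P=R.from_euler("y",tilt,degrees=True).apply(B)+tp+[-.003+.0005,-.0,.028]
  q=proj("side",P)
  print(tilt,((q-[160,120])*3.3).round(0).tolist())
E
```

```text
0 [[220.0, 373.0], [267.0, 449.0], [455.0, 388.0], [401.0, 317.0], [229.0, 450.0], [275.0, 527.0], [455.0, 465.0], [403.0, 394.0]]
5.5 [[219.0, 365.0], [267.0, 441.0], [454.0, 396.0], [400.0, 325.0], [219.0, 446.0], [265.0, 523.0], [446.0, 475.0], [395.0, 403.0]]
-5.5 [[221.0, 380.0], [268.0, 456.0], [454.0, 381.0], [400.0, 310.0], [239.0, 453.0], [285.0, 530.0], [464.0, 455.0], [411.0, 384.0]]
```

```bash
python3 - <<'E'
import cv2,numpy as np
im=cv2.imread("pics/s3.png")[210:285,215:305]
im=np.clip(im.astype(float)*1.8,0,255).astype(np.uint8)
cv2.imwrite("pics/s3d.png",cv2.resize(im,None,fx=8,fy=8,interpolation=cv2.INTER_CUBIC))
E
```

```text
(no output)
```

View pics/s3d.png

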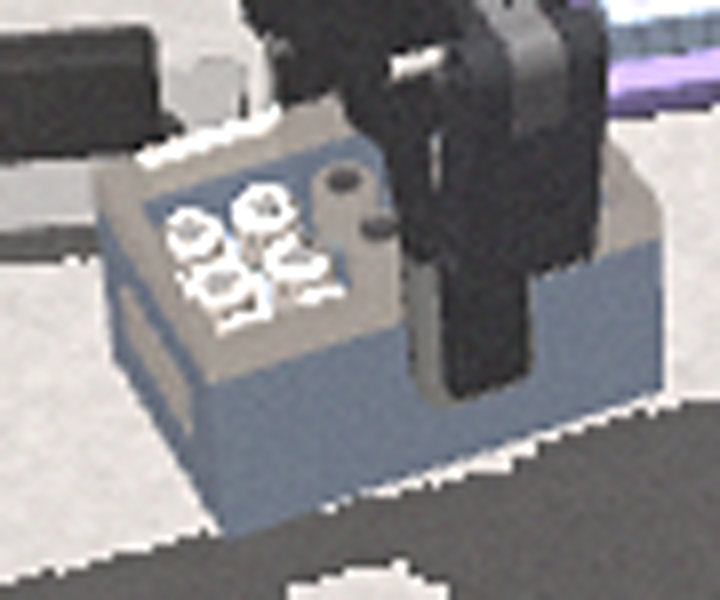

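```bash
python3 - <<'E'
from h import *
o=state(); delta(.628,-.2585,.13,79.1,o)
E
```

```text
t 3.18 pos [0.45   0.0104 0.1299] phi 89.99 z [ 1.9e-03 -3.0e-04 -1.0e+00] F [ 0.1  0.4 -1.1] op 0.0558
turn [1.100e-01 1.000e-02 1.089e+01] shift [-0.2688  0.178   0.0003]
```

Request:
jog_arm(deltas=[[[0,0,0.5],[-0.013,0.0087,0],0.04],[[0,0,1.6],[-0.04,0.0265,0],0.04],[[0,0,2.9],[-0.072,0.0477,0],0.04],[[0,0,4.2],[-0.104,0.0689,0],0.04],[[0,0,5.5],[-0.136,0.09,0],0.04],[[0,0,6.8],[-0.168,0.1113,0],0.04],[[0,0,8.1],[-0.2,0.1325,0],0.04],[[0,0,9.4],[-0.232,0.1537,0],0.04],[[0,0,10.4],[-0.256,0.1696,0],0.04],[[0,0,10.9],[-0.2688,0.178,0],0.04],[[0,0,10.9],[-0.2688,0.178,0],0.04],[[0,0,10.9],[-0.2688,0.178,0],0.04]])

```text
t: 4.18
tool_pos: [0.6264, -0.2581, 0.1261]
tool_rot: [-2.42, -1.996, 0.002]
contact_force: [0.2, 1.0, -2.3]
opening: 0.0554
```

```bash
python3 - <<'E'
from h import *
o=state(); delta(.628,-.2585,.065,79.1,o)
for n in ("wrist","side"):
  im=get_image(n)[:,:,::-1].copy(); cv2.imwrite(f"pics/t1_{n}.png",im)
  P=rect([.6255,-.2578,-.19],.092,.060,.022)
  if n=="side": im=cv2.resize(overlay(n,im,[P])[250:440,300:520],None,fx=3,fy=3,interpolation=cv2.INTER_CUBIC)
  else: im=overlay(n,im,[P,rect([.6255,-.2578,-.19],.080,.048,.022),rect([.6255,-.2578,-.19],.104,.080,.01)],o)
  cv2.imwrite(f"pics/t1_{n}o.png",im)
E
```

```text
t 4.18 pos [ 0.6264 -0.2581  0.1261] phi 79.05 z [-0.0043  0.0027 -1.    ] F [ 0.2  1.  -2.3] op 0.0554
turn [-0.27 -0.1  -0.05] shift [-0.0002  0.002   0.0611]
```

View pics/t1_wristo.png

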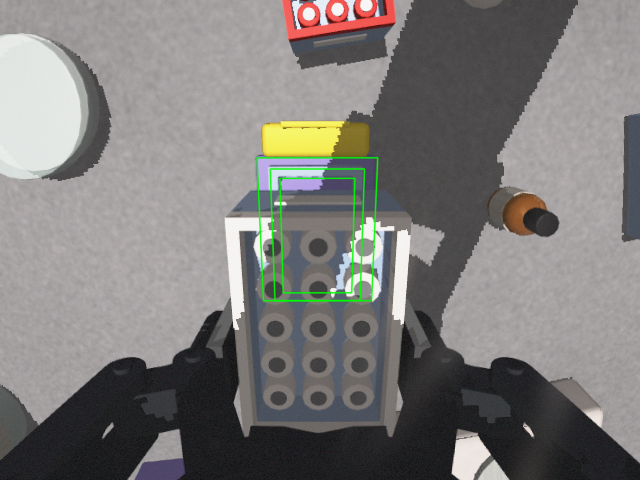

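View pics/t1_sideo.png

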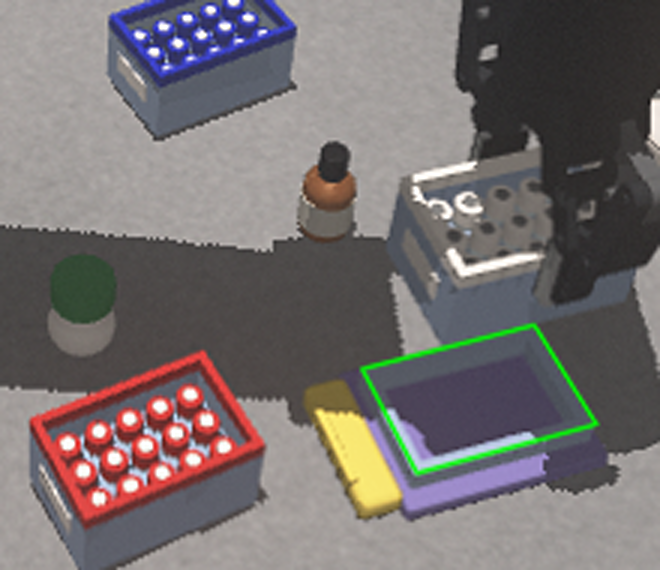

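Request:
jog_arm(deltas=[[[0,0,0],[0,0,0.015],0.04],[[0,0,0],[0,0,0.04],0.04],[[0,0,0],[0,0,0.055],0.04],[[0,0,0],[0,0,0.064],0.04],[[0,0,0],[0,0,0.07],0.04],[[0,0,0],[0,0,0.075],0.04],[[0,0,0],[0,0,0.08],0.04],[[0,0,0],[0,0,0.084],0.04],[[0,0,0],[0,0,0.087],0.04],[[0,0,0],[0,0,0.087],0.04],[[0,0,0],[0,0,0.087],0.04]])

```text
t: 5.2
tool_pos: [0.6279, -0.2584, 0.0424]
tool_rot: [2.422, 2.0, 0.0]
contact_force: [-1.4, 1.1, -1.9]
opening: 0.0557
```

```bash
python3 - <<'E'
from h import *
o=state()
for n in ("side",):
  im=get_image(n)[:,:,::-1].copy(); cv2.imwrite(f"pics/t2_{n}.png",im)
  im=cv2.resize(im[250:440,330:520],None,fx=3.1,fy=3.1,interpolation=cv2.INTER_CUBIC)
  cv2.imwrite(f"pics/t2_{n}o.png",im)
E
```

```text
t 5.2 pos [ 0.6279 -0.2584  0.0424] phi 79.1 z [ 4.e-04 -2.e-04 -1.e+00] F [-1.4  1.1 -1.9] op 0.0557
```

View pics/t2_sideo.png

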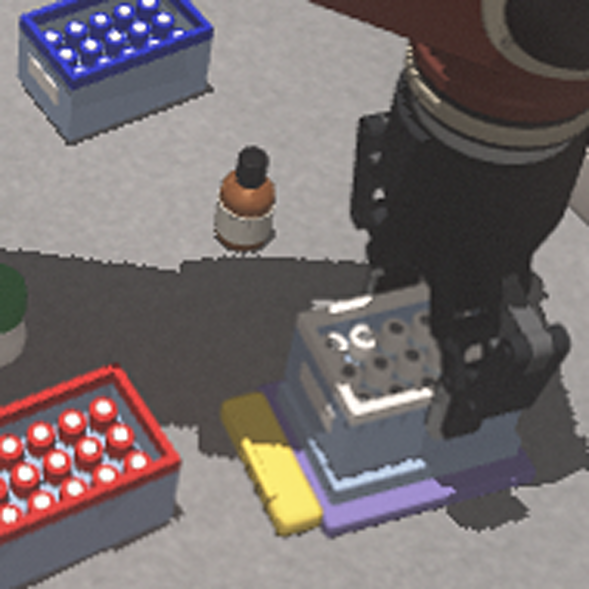

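Request:
jog_arm(deltas=[[[0,0,0],[0,0,0.003],0.04],[[0,0,0],[0,0,0.005],0.04],[[0,0,0],[0,0,0.006],0.04],[[0,0,0],[0,0,0.007],0.04],[[0,0,0],[0,0,0.007],0.04],[[0,0,0],[0,0,0.007],0.04]])

```text
t: 5.75
tool_pos: [0.6283, -0.2586, 0.0376]
tool_rot: [2.421, 2.0, 0.0]
contact_force: [-5.5, 1.6, 9.1]
opening: 0.0554
```

Request:
jog_arm(deltas=[[[0,0,0],[0,0,0],0.062],[[0,0,0],[0,0,0],0.07],[[0,0,0],[0,0,0],0.08],[[0,0,0],[0,0,0],0.085],[[0,0,0],[0,0,-0.01],0.085],[[0,0,0],[0,0,-0.04],0.085],[[0,0,0],[0,0,-0.075],0.085],[[0,0,0],[0,0,-0.11],0.085],[[0,0,0],[0,0,-0.13],0.085],[[0,0,0],[0,0,-0.13],0.085]])

```text
t: 6.58
tool_pos: [0.6311, -0.2601, 0.1738]
tool_rot: [2.413, 1.993, 0.007]
contact_force: [0.5, 0.5, 1.1]
opening: 0.085
```

```bash
python3 - <<'E'
from h import *
o=state(); np.save("w4.npy",o,allow_pickle=True)
delta(.4665,-.2208,.17,88.1,o)
for n in ("wrist","side"):
  im=get_image(n)[:,:,::-1].copy(); cv2.imwrite(f"pics/t3_{n}.png",im)
  if n=="wrist": im=overlay(n,im,[rect([.6255,-.2578,-.19],.088,.056,.068)],o)
  else: im=cv2.resize(im[250:440,330:520],None,fx=3.1,fy=3.1,interpolation=cv2.INTER_CUBIC)
  cv2.imwrite(f"pics/t3_{n}o.png",im)
E
```

```text
t 6.58 pos [ 0.6311 -0.2601  0.1738] phi 79.11 z [ 0.0111 -0.006  -0.9999] F [0.5 0.5 1.1] op 0.085
turn [ 0.67  0.27 -8.99] shift [ 0.0075 -0.1691  0.0018]
```

View pics/t3_sideo.png

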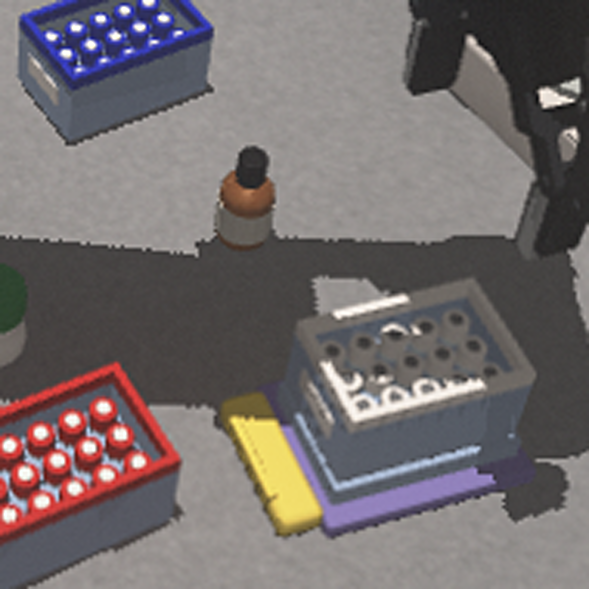

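View pics/t3_wristo.png

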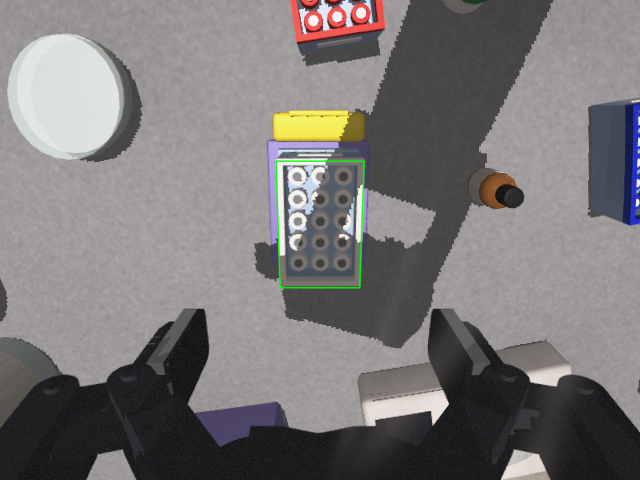

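Request:
jog_arm(deltas=[[[0,0,-2],[0.0015,-0.036,0],0.085],[[0,0,-4],[0.003,-0.074,0],0.085],[[0,0,-6],[0.0045,-0.112,0],0.085],[[0,0,-8],[0.006,-0.148,0],0.085],[[0,0,-9],[0.0066,-0.1652,0],0.085],[[0,0,-9],[0.0066,-0.1652,0],0.085],[[0,0,-9],[0.0066,-0.1652,0],0.085],[[0,0,-9],[0.0066,-0.1652,0],0.085]])

```text
t: 7.35
tool_pos: [0.467, -0.2206, 0.1644]
tool_rot: [-2.258, -2.183, 0.0]
contact_force: [-0.7, 0.2, 0.4]
opening: 0.0852
```

```bash
python3 - <<'E'
from h import *
o=state(); im=get_image("wrist")[:,:,::-1].copy(); np.save("w5.npy",o,allow_pickle=True)
cv2.imwrite("pics/w5.png",im)
P=rect([.4670,-.2205,-.031],.088,.056,.052); print(proj("wrist",P,o))
cv2.imwrite("pics/w5c.png",cv2.resize(im[140:310,250:390],None,fx=3.5,fy=3.5,interpolation=cv2.INTER_CUBIC))
delta(.4670,-.2205,.018,88.2,o)
E
```

```text
t 7.35 pos [ 0.467  -0.2206  0.1644] phi 88.08 z [-7.e-04  6.e-04 -1.e+00] F [-0.7  0.2  0.4] op 0.0852
[[359.57440398 170.56737694]
 [274.46018913 170.73695255]
 [278.70438266 292.9880237 ]
 [355.94789743 292.84642324]]
turn [-0.04 -0.03 -0.12] shift [0.000e+00 1.000e-04 1.464e-01]
```

View pics/w5c.png

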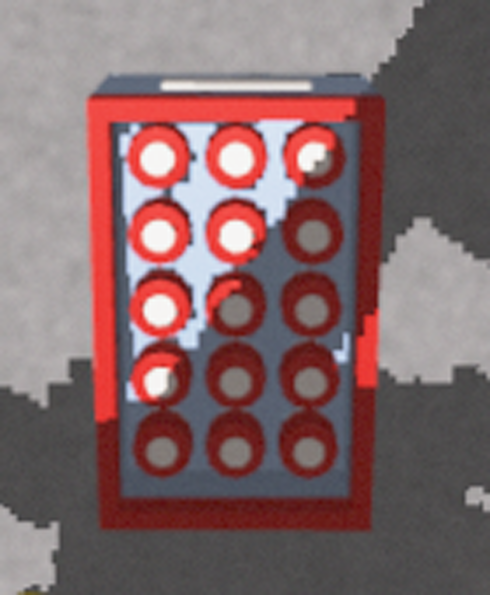

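Request:
jog_arm(deltas=[[[0,0,0],[0,-0.0012,0.035],0.085],[[0,0,0],[0,-0.0012,0.07],0.085],[[0,0,0],[0,-0.0012,0.105],0.085],[[0,0,0],[0,-0.0012,0.13],0.085],[[0,0,0],[0,-0.0012,0.142],0.085],[[0,0,0],[0,-0.0012,0.145],0.085],[[0,0,0],[0,-0.0012,0.145],0.085],[[0,0,0],[0,-0.0012,0.145],0.05],[[0,0,0],[0,-0.0012,0.145],0.04],[[0,0,0],[0,-0.0012,0.145],0.04],[[0,0,0],[0,-0.0012,0.145],0.04],[[0,0,0],[0,-0.0012,0.145],0.04]])

```text
t: 8.4
tool_pos: [0.4673, -0.2216, 0.0225]
tool_rot: [2.255, 2.181, 0.002]
contact_force: [0.7, 0.3, 6.7]
opening: 0.0551
```

```bash
python3 - <<'E'
from h import *
o=state(); im=get_image("wrist")[:,:,::-1].copy(); cv2.imwrite("pics/w6.png",im)
o=np.load("w4.npy",allow_pickle=True).item()
E
```

```text
t 8.4 pos [ 0.4673 -0.2216  0.0225] phi 88.1 z [ 0.0038 -0.0023 -1.    ] F [0.7 0.3 6.7] op 0.0551
```

View pics/w6.png

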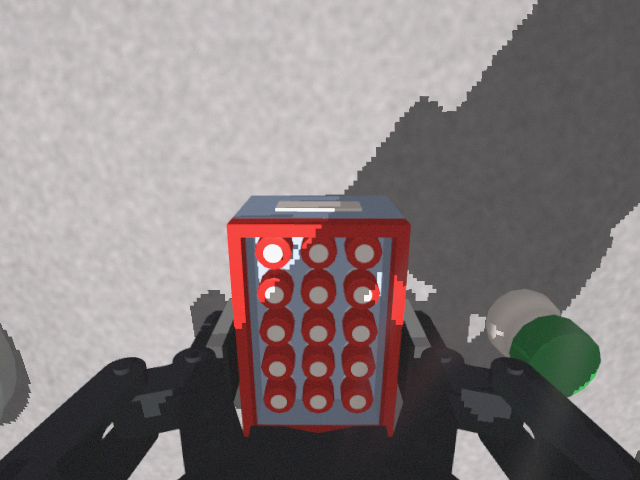

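Request:
jog_arm(deltas=[[[0,0,0],[0,0,-0.01],0.04],[[0,0,0],[0,0,-0.035],0.04],[[0,0,0],[0,0,-0.067],0.04],[[0,0,0],[0,0,-0.1],0.04],[[0,0,0],[0,0,-0.122],0.04],[[0,0,0],[0,0,-0.13],0.04],[[0,0,0],[0,0,-0.13],0.04],[[0,0,0],[0,0,-0.13],0.04]])

```text
t: 9.12
tool_pos: [0.4649, -0.2202, 0.1492]
tool_rot: [-2.257, -2.183, 0.001]
contact_force: [-0.1, -0.5, -2.8]
opening: 0.0554
```

```bash
python3 - <<'E'
from h import *
o=state(); delta(.6275,-.2584,.15,79.1,o)
E
```

```text
t 9.12 pos [ 0.4649 -0.2202  0.1492] phi 88.1 z [-1.1e-03  6.0e-04 -1.0e+00] F [-0.1 -0.5 -2.8] op 0.0554
turn [-0.06 -0.03  9.  ] shift [-0.0328  0.1637 -0.001 ]
```

Request:
jog_arm(deltas=[[[0,0,0.6],[-0.0021,0.0105,0],0.04],[[0,0,1.8],[-0.0065,0.0325,0],0.04],[[0,0,3.3],[-0.012,0.06,0],0.04],[[0,0,5],[-0.018,0.09,0],0.04],[[0,0,6.6],[-0.024,0.12,0],0.04],[[0,0,8],[-0.029,0.145,0],0.04],[[0,0,8.8],[-0.032,0.16,0],0.04],[[0,0,9],[-0.0328,0.1637,0],0.04],[[0,0,9],[-0.0328,0.1637,0],0.04],[[0,0,9],[-0.0328,0.1637,0],0.04],[[0,0,9],[-0.0328,0.1637,0],0.04]])

```text
t: 10.03
tool_pos: [0.6266, -0.2583, 0.1487]
tool_rot: [-2.42, -1.999, 0.002]
contact_force: [-0.0, -0.3, -2.8]
opening: 0.0553
```

```bash
python3 - <<'E'
from h import *
o=state(); delta(.6275,-.2584,.15,79.1,o)
for n in ("side",):
  im=get_image(n)[:,:,::-1].copy(); cv2.imwrite(f"pics/t4_{n}.png",im)
  im=cv2.resize(im[230:420,330:520],None,fx=3.1,fy=3.1,interpolation=cv2.INTER_CUBIC)
  cv2.imwrite(f"pics/t4_{n}o.png",im)
E
```

```text
t 10.03 pos [ 0.6266 -0.2583  0.1487] phi 79.1 z [-0.0025  0.0012 -1.    ] F [-0.  -0.3 -2.8] op 0.0553
turn [-0.15 -0.04 -0.  ] shift [ 0.      0.0009 -0.0013]
```

View pics/t4_sideo.png

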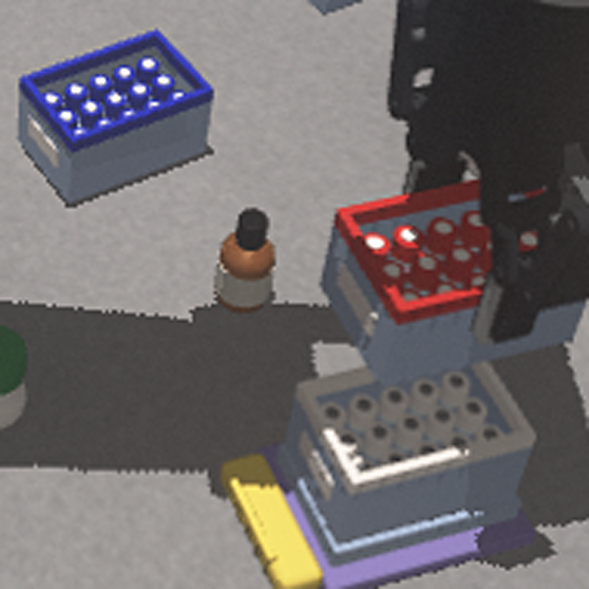

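Request:
jog_arm(deltas=[[[0,0,0],[0,0.0003,0.012],0.04],[[0,0,0],[0,0.0003,0.03],0.04],[[0,0,0],[0,0.0003,0.045],0.04],[[0,0,0],[0,0.0003,0.053],0.04],[[0,0,0],[0,0.0003,0.056],0.04],[[0,0,0],[0,0.0003,0.058],0.04],[[0,0,0],[0,0.0003,0.06],0.04],[[0,0,0],[0,0.0003,0.062],0.04],[[0,0,0],[0,0.0003,0.064],0.04],[[0,0,0],[0,0.0003,0.065],0.04],[[0,0,0],[0,0.0003,0.066],0.04],[[0,0,0],[0,0.0003,0.066],0.04]])

```text
t: 11.08
tool_pos: [0.6287, -0.259, 0.0847]
tool_rot: [2.422, 2.0, 0.0]
contact_force: [0.3, -0.1, -1.9]
opening: 0.0558
```

```bash
python3 - <<'E'
from h import *
o=state()
for n in ("side",):
  im=get_image(n)[:,:,::-1].copy(); cv2.imwrite(f"pics/t5_{n}.png",im)
  im=cv2.resize(im[230:420,330:520],None,fx=3.1,fy=3.1,interpolation=cv2.INTER_CUBIC)
  cv2.imwrite(f"pics/t5_{n}o.png",im)
E
```

```text
t 11.08 pos [ 0.6287 -0.259   0.0847] phi 79.1 z [ 8.e-04 -5.e-04 -1.e+00] F [ 0.3 -0.1 -1.9] op 0.0558
```

View pics/t5_sideo.png

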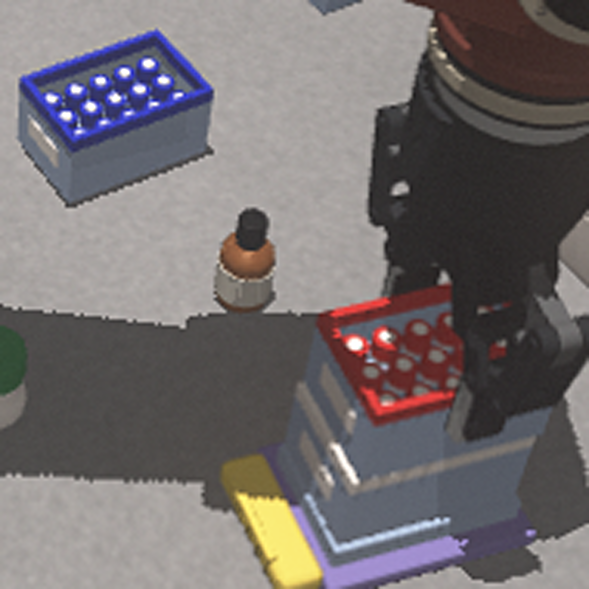

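Request:
jog_arm(deltas=[[[0,0,0],[0,-0.0012,0.001],0.04],[[0,0,0],[0,-0.0012,0.002],0.04],[[0,0,0],[0,-0.0012,0.003],0.04],[[0,0,0],[0,-0.0012,0.003],0.04],[[0,0,0],[0,-0.0012,0.003],0.04]])

```text
t: 11.55
tool_pos: [0.6287, -0.259, 0.0846]
tool_rot: [2.42, 1.999, 0.003]
contact_force: [-2.1, 3.0, 9.8]
opening: 0.0553
```

Request:
jog_arm(deltas=[[[0,0,0],[0,0,0],0.062],[[0,0,0],[0,0,0],0.07],[[0,0,0],[0,0,0],0.08],[[0,0,0],[0,0,0],0.085],[[0,0,0],[0,0,-0.01],0.085],[[0,0,0],[0,0,-0.04],0.085],[[0,0,0],[0,0,-0.075],0.085],[[0,0,0],[0,0,-0.11],0.085],[[0,0,0],[0,0,-0.12],0.085],[[0,0,0],[0,0,-0.12],0.085],[[0,0,0],[0,0,-0.12],0.085]])

```text
t: 12.47
tool_pos: [0.6274, -0.2587, 0.2019]
tool_rot: [2.421, 2.0, 0.001]
contact_force: [-0.5, 0.2, -2.0]
opening: 0.0849
```

```bash
python3 - <<'E'
from h import *
o=state(); np.save("w7.npy",o,allow_pickle=True)
delta(.630,-.0019,.18,90.1,o)
for n in ("wrist","side"):
  im=get_image(n)[:,:,::-1].copy(); cv2.imwrite(f"pics/t6_{n}.png",im)
  if n=="wrist": im=overlay(n,im,[rect([.6255,-.2578,-.19],.088,.056,.114)],o)
  else: im=cv2.resize(im[230:420,330:520],None,fx=3.1,fy=3.1,interpolation=cv2.INTER_CUBIC)
  cv2.imwrite(f"pics/t6_{n}o.png",im)
E
```

```text
t 12.47 pos [ 0.6274 -0.2587  0.2019] phi 79.1 z [ 1.3e-03 -7.0e-04 -1.0e+00] F [-0.5  0.2 -2. ] op 0.0849
turn [  0.08   0.03 -11.  ] shift [ 0.2527 -0.046   0.0217]
```

View pics/t6_sideo.png

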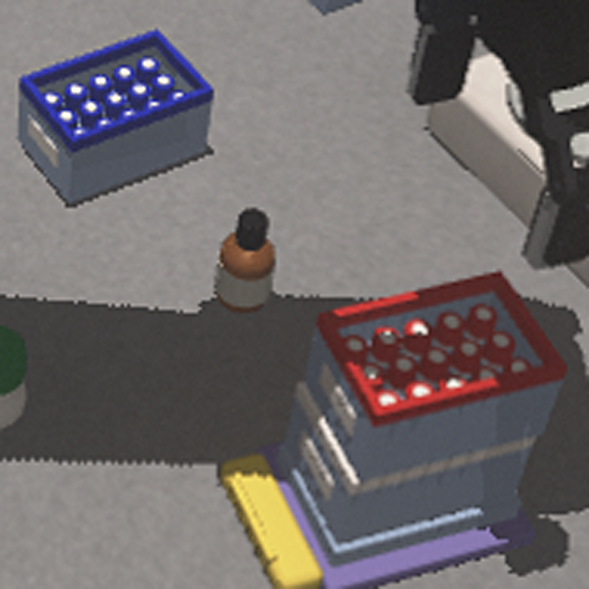

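View pics/t6_wristo.png

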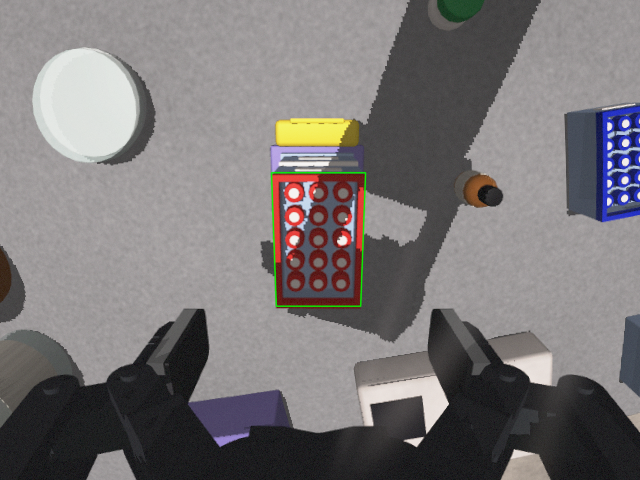

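Request:
jog_arm(deltas=[[[0,0,-1.5],[0.035,-0.006,0],0.085],[[0,0,-3],[0.075,-0.0135,0.005],0.085],[[0,0,-5],[0.115,-0.021,0.01],0.085],[[0,0,-7],[0.155,-0.028,0.015],0.085],[[0,0,-9],[0.195,-0.0355,0.02],0.085],[[0,0,-10],[0.23,-0.042,0.022],0.085],[[0,0,-11],[0.2527,-0.046,0.022],0.085],[[0,0,-11],[0.2527,-0.046,0.022],0.085],[[0,0,-11],[0.2527,-0.046,0.022],0.085],[[0,0,-11],[0.2527,-0.046,0.022],0.085]])

```text
t: 13.4
tool_pos: [0.629, -0.0021, 0.1773]
tool_rot: [-2.218, -2.222, 0.003]
contact_force: [0.3, 0.3, 1.3]
opening: 0.0848
```

```bash
python3 - <<'E'
from h import *
o=state(); im=get_image("wrist")[:,:,::-1].copy(); np.save("w8.npy",o,allow_pickle=True)
cv2.imwrite("pics/w8.png",im)
P=rect([.630,-.0019,.003],.088,.056,.052); print(((proj("wrist",P,o)-[250,140])*3.5).round(0))
cv2.imwrite("pics/w8c.png",cv2.resize(im[140:310,250:390],None,fx=3.5,fy=3.5,interpolation=cv2.INTER_CUBIC))
cv2.imwrite("pics/w8o.png",overlay("wrist",im,[P],o))
delta(.630,-.0019,.018,90.1,o)
E
```

```text
t 13.4 pos [ 0.629  -0.0021  0.1773] phi 90.09 z [-2.9e-03 -1.0e-04 -1.0e+00] F [0.3 0.3 1.3] op 0.0848
[[378. 106.]
 [ 94. 106.]
 [107. 516.]
 [366. 515.]]
turn [-0.17  0.01 -0.01] shift [0.0002 0.0015 0.1593]
```

View pics/w8c.png

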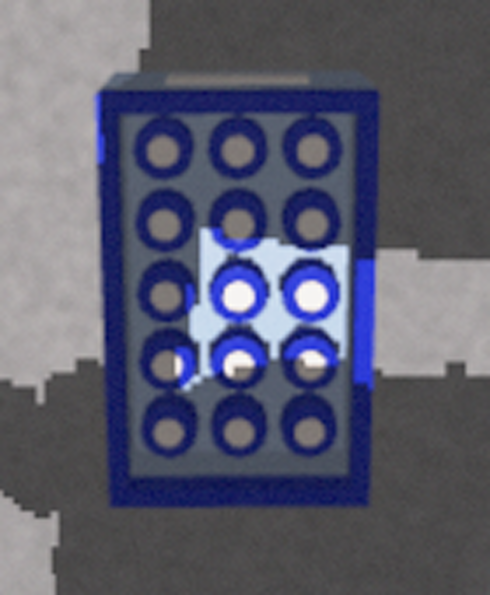

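View pics/w8o.png

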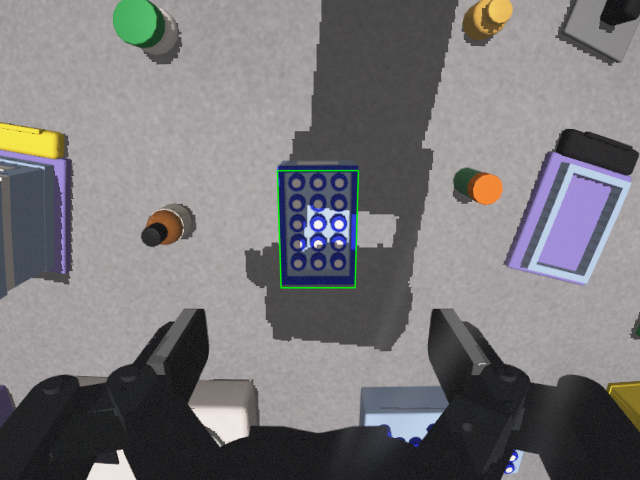

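Request:
jog_arm(deltas=[[[0,0,0],[0.0005,-0.001,0.035],0.085],[[0,0,0],[0.0005,-0.001,0.07],0.085],[[0,0,0],[0.0005,-0.001,0.105],0.085],[[0,0,0],[0.0005,-0.001,0.135],0.085],[[0,0,0],[0.0005,-0.001,0.153],0.085],[[0,0,0],[0.0005,-0.001,0.158],0.085],[[0,0,0],[0.0005,-0.001,0.158],0.085],[[0,0,0],[0.0005,-0.001,0.158],0.05],[[0,0,0],[0.0005,-0.001,0.158],0.04],[[0,0,0],[0.0005,-0.001,0.158],0.04],[[0,0,0],[0.0005,-0.001,0.158],0.04],[[0,0,0],[0.0005,-0.001,0.158],0.04]])

```text
t: 14.45
tool_pos: [0.6308, -0.0017, 0.0238]
tool_rot: [2.217, 2.221, 0.004]
contact_force: [1.0, -1.6, 7.3]
opening: 0.0552
```

```bash
python3 - <<'E'
from h import *
o=state(); im=get_image("wrist")[:,:,::-1].copy(); cv2.imwrite("pics/w9.png",im)
W=[cv2.imread(f"pics/{n}.png")[190:245,210:430] for n in ("w2","w6","w9")]
cv2.imwrite("pics/w9c.png",cv2.resize(np.vstack(W),None,fx=3,fy=3,interpolation=cv2.INTER_CUBIC))
E
```

```text
t 14.45 pos [ 0.6308 -0.0017  0.0238] phi 90.1 z [ 4.5e-03 -9.0e-04 -1.0e+00] F [ 1.  -1.6  7.3] op 0.0552
```

View pics/w9c.png

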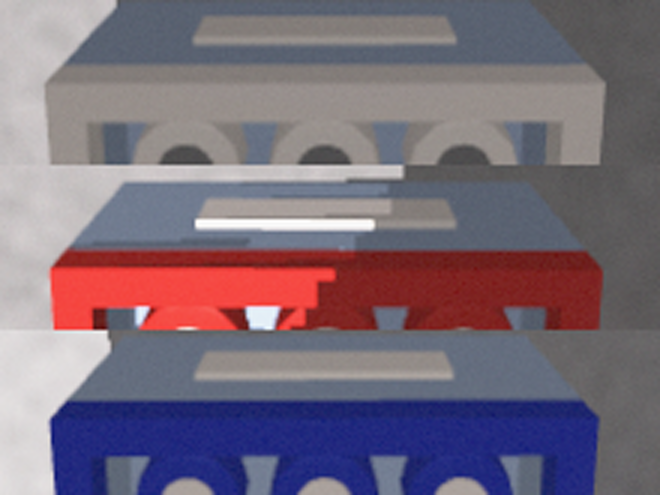

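```bash
python3 - <<'E'
from h import *
oo=dict(tool_pos=np.zeros(3),tool_rot=np.zeros(3))
for n,px,tz in (("white",[(46,82),(605,82)],.0216),("red",[(51,103),(602,103)],.0225),("blue",[(51,88),(598,88)],.0238)):
  px=np.array(px)/3+[210,190]
  f=lambda p:(proj("wrist",[[p[0]-.028,p[1]-.044,p[2]],[p[0]+.028,p[1]-.044,p[2]]],oo)-px).ravel()
  r=least_squares(f,[0,0,-.03]).x
  g=least_squares(lambda p:f([p[0],p[1],tz-.052]),[0,0]).x
  print(n,r.round(4),g.round(4))
E
```

```text
white [ 0.0007 -0.0042 -0.0309] [ 0.0007 -0.004 ]
red [ 0.0008 -0.0017 -0.0299] [ 0.0008 -0.0016]
blue [ 0.0006 -0.0029 -0.0286] [ 0.0006 -0.0028]
```

Request:
jog_arm(deltas=[[[0,0,0],[0,0,-0.01],0.04],[[0,0,0],[0,0,-0.035],0.04],[[0,0,0],[0,0,-0.067],0.04],[[0,0,0],[0,0,-0.1],0.04],[[0,0,0],[0,0,-0.133],0.04],[[0,0,0],[0,0,-0.16],0.04],[[0,0,0],[0,0,-0.175],0.04],[[0,0,0],[0,0,-0.18],0.04],[[0,0,0],[0,0,-0.18],0.04],[[0,0,0],[0,0,-0.18],0.04]])

```text
t: 15.33
tool_pos: [0.6277, -0.0011, 0.199]
tool_rot: [-2.218, -2.222, 0.003]
contact_force: [-0.7, -0.2, -2.8]
opening: 0.0551
```

```bash
python3 - <<'E'
from h import *
o=state(); delta(.629,-.2587,.2,79.1,o)
E
```

```text
t 15.33 pos [ 0.6277 -0.0011  0.199 ] phi 90.1 z [-3.2e-03  4.0e-04 -1.0e+00] F [-0.7 -0.2 -2.8] op 0.0551
turn [-1.8e-01 -1.0e-02  1.1e+01] shift [-0.2576  0.0008 -0.0011]
```

Request:
jog_arm(deltas=[[[0,0,0.5],[-0.012,0,0],0.04],[[0,0,1.7],[-0.04,0,0],0.04],[[0,0,3.1],[-0.073,0,0],0.04],[[0,0,4.6],[-0.107,0,0],0.04],[[0,0,6],[-0.14,0,0],0.04],[[0,0,7.4],[-0.174,0,0],0.04],[[0,0,8.8],[-0.206,0,0],0.04],[[0,0,10],[-0.235,0.0005,0],0.04],[[0,0,10.8],[-0.253,0.0008,0],0.04],[[0,0,11],[-0.2576,0.0008,0],0.04],[[0,0,11],[-0.2576,0.0008,0],0.04],[[0,0,11],[-0.2576,0.0008,0],0.04]])

```text
t: 16.33
tool_pos: [0.6297, -0.2581, 0.2]
tool_rot: [-2.42, -1.999, 0.0]
contact_force: [-0.5, -0.5, -1.8]
opening: 0.0551
```

```bash
python3 - <<'E'
from h import *
o=state(); delta(.629,-.2587,.2,79.1,o)
o=state(); delta(.629,-.2587,.2,79.1,o)
for n in ("side",):
  im=get_image(n)[:,:,::-1].copy(); cv2.imwrite(f"pics/t7_{n}.png",im)
  im=cv2.resize(im[190:380,330:520],None,fx=3.1,fy=3.1,interpolation=cv2.INTER_CUBIC)
  cv2.imwrite(f"pics/t7_{n}o.png",im)
E
```

```text
t 16.33 pos [ 0.6297 -0.2581  0.2   ] phi 79.12 z [-0.0016  0.0016 -1.    ] F [-0.5 -0.5 -1.8] op 0.0551
turn [-0.11 -0.07  0.02] shift [-0.0008 -0.0006 -0.    ]
t 16.33 pos [ 0.6297 -0.2581  0.2   ] phi 79.12 z [-0.0016  0.0016 -1.    ] F [-0.5 -0.5 -1.8] op 0.0551
turn [-0.11 -0.07  0.02] shift [-0.0008 -0.0006 -0.    ]
```

View pics/t7_sideo.png

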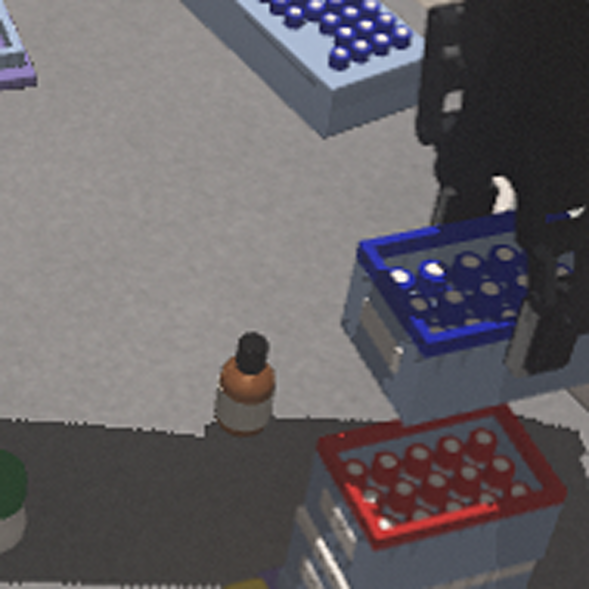

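Request:
jog_arm(deltas=[[[0,0,0],[-0.0005,-0.0006,0.012],0.04],[[0,0,0],[-0.0005,-0.0006,0.03],0.04],[[0,0,0],[-0.0005,-0.0006,0.045],0.04],[[0,0,0],[-0.0005,-0.0006,0.054],0.04],[[0,0,0],[-0.0005,-0.0006,0.057],0.04],[[0,0,0],[-0.0005,-0.0006,0.059],0.04],[[0,0,0],[-0.0005,-0.0006,0.061],0.04],[[0,0,0],[-0.0005,-0.0006,0.063],0.04],[[0,0,0],[-0.0005,-0.0006,0.065],0.04],[[0,0,0],[-0.0005,-0.0006,0.066],0.04],[[0,0,0],[-0.0005,-0.0006,0.067],0.04],[[0,0,0],[-0.0005,-0.0006,0.067],0.04]])

```text
t: 17.38
tool_pos: [0.6294, -0.2593, 0.1342]
tool_rot: [2.422, 2.0, 0.0]
contact_force: [0.6, 0.3, -1.5]
opening: 0.0553
```

```bash
python3 - <<'E'
from h import *
o=state()
for n in ("side",):
  im=get_image(n)[:,:,::-1].copy(); cv2.imwrite(f"pics/t8_{n}.png",im)
  im=cv2.resize(im[230:420,330:520],None,fx=3.1,fy=3.1,interpolation=cv2.INTER_CUBIC)
  cv2.imwrite(f"pics/t8_{n}o.png",im)
E
```

```text
t 17.38 pos [ 0.6294 -0.2593  0.1342] phi 79.1 z [ 0. -0. -1.] F [ 0.6  0.3 -1.5] op 0.0553
```

View pics/t8_sideo.png

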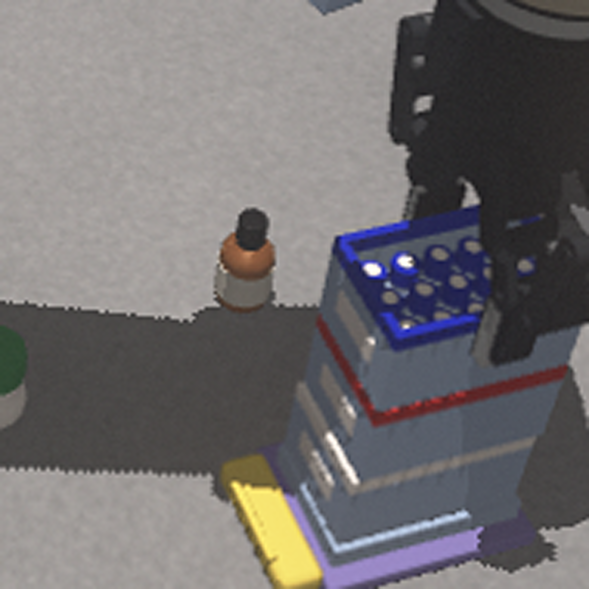

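Nicely inserted; seat it.

Request:
jog_arm(deltas=[[[0,0,0],[0,0,0.001],0.04],[[0,0,0],[0,0,0.002],0.04],[[0,0,0],[0,0,0.003],0.04],[[0,0,0],[0,0,0.004],0.04],[[0,0,0],[0,0,0.004],0.04],[[0,0,0],[0,0,0.004],0.04]])

```text
t: 17.93
tool_pos: [0.6298, -0.2594, 0.132]
tool_rot: [2.421, 2.0, 0.001]
contact_force: [-3.0, 1.9, 4.9]
opening: 0.0551
```

Request:
jog_arm(deltas=[[[0,0,0],[0,0,0],0.062],[[0,0,0],[0,0,0],0.07],[[0,0,0],[0,0,0],0.08],[[0,0,0],[0,0,0],0.085],[[0,0,0],[0,0,-0.01],0.085],[[0,0,0],[0,0,-0.04],0.085],[[0,0,0],[0,0,-0.075],0.085],[[0,0,0],[0,0,-0.11],0.085],[[0,0,0],[0,0,-0.12],0.085],[[0,0,0],[0,0,-0.12],0.085],[[0,0,0],[0,0,-0.12],0.085]])

```text
t: 18.85
tool_pos: [0.6296, -0.2594, 0.2509]
tool_rot: [2.421, 1.999, 0.001]
contact_force: [0.0, -1.3, -0.9]
opening: 0.085
```

```bash
python3 - <<'E'
from h import *
o=state(); np.save("w10.npy",o,allow_pickle=True)
delta(.4540,.2245,.20,71,o)
for n in ("wrist","side","scene"):
  im=get_image(n)[:,:,::-1].copy(); cv2.imwrite(f"pics/t9_{n}.png",im)
  if n=="wrist": im=overlay(n,im,[rect([.6265,-.2582,-.19],.088,.056,.160)],o)
  elif n=="side": im=cv2.resize(im[230:420,330:520],None,fx=3.1,fy=3.1,interpolation=cv2.INTER_CUBIC)
  cv2.imwrite(f"pics/t9_{n}o.png",im)
E
```

```text
t 18.85 pos [ 0.6296 -0.2594  0.2509] phi 79.1 z [ 1.5e-03 -8.0e-04 -1.0e+00] F [ 0.  -1.3 -0.9] op 0.085
turn [0.09 0.02 8.1 ] shift [ 0.442  -0.264   0.0503]
```

View pics/t9_sideo.png

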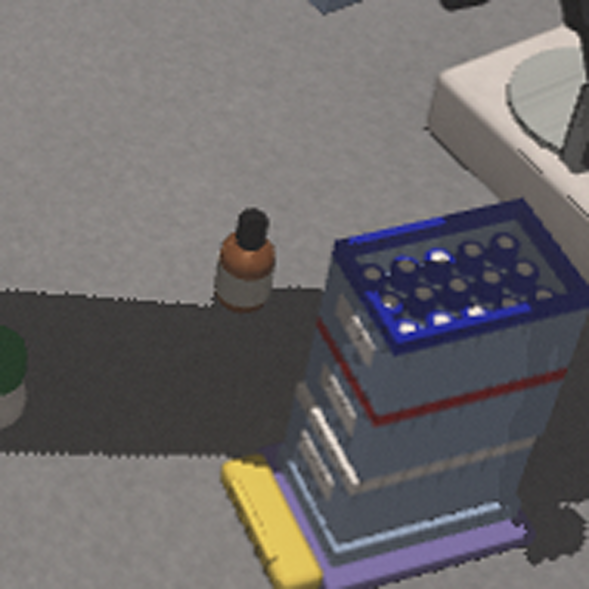

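View pics/t9_wristo.png

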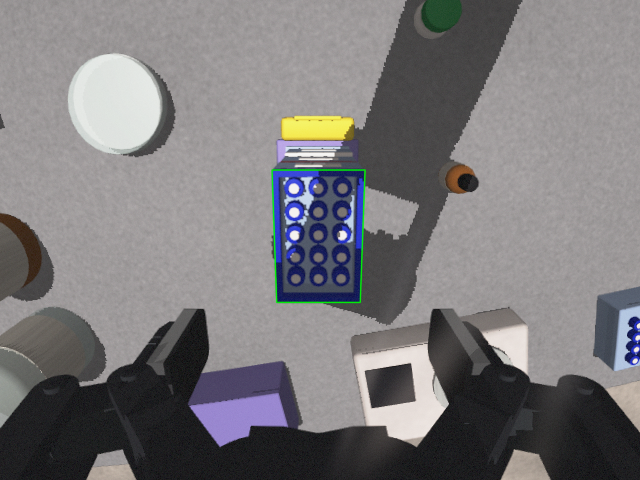

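View pics/t9_scene.png

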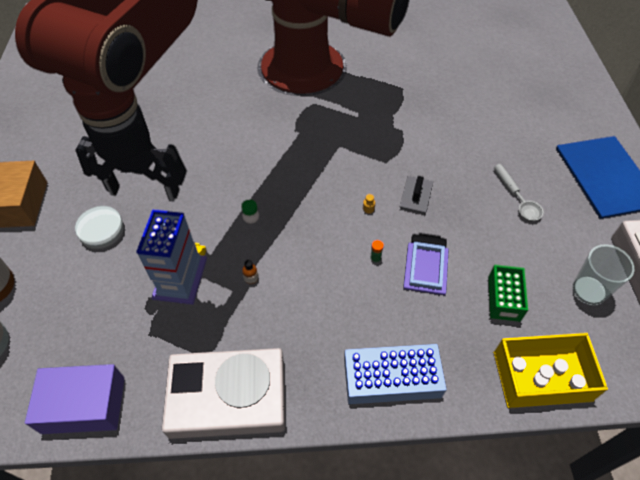

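Request:
jog_arm(deltas=[[[0,0,1],[0.034,-0.02,0],0.06],[[0,0,2],[0.068,-0.04,0],0.06],[[0,0,3],[0.103,-0.061,0],0.06],[[0,0,4],[0.137,-0.082,0.005],0.06],[[0,0,5],[0.171,-0.102,0.01],0.06],[[0,0,6],[0.205,-0.122,0.015],0.06],[[0,0,7],[0.239,-0.143,0.02],0.06],[[0,0,8],[0.273,-0.163,0.03],0.06],[[0,0,8.1],[0.307,-0.183,0.04],0.06],[[0,0,8.1],[0.341,-0.204,0.05],0.06],[[0,0,8.1],[0.375,-0.224,0.05],0.06],[[0,0,8.1],[0.409,-0.244,0.05],0.06]])

```text
t: 20.0
tool_pos: [0.4644, 0.1897, 0.1969]
tool_rot: [-2.556, -1.823, 0.008]
contact_force: [1.1, -0.2, 0.7]
opening: 0.0599
```

```bash
python3 - <<'E'
from h import *
o=state();delta(.4540,.2245,.18,71,o)
E
```

```text
t 20.0 pos [0.4644 0.1897 0.1969] phi 70.99 z [-0.005  -0.0012 -1.    ] F [ 1.1 -0.2  0.7] op 0.0599
turn [-0.25  0.16 -0.01] shift [ 0.0296 -0.0211  0.0169]
```

Request:
jog_arm(deltas=[[[0,0,0],[0.0296,-0.0211,0.0169],0.06],[[0,0,0],[0.0296,-0.0211,0.0169],0.06],[[0,0,0],[0.0296,-0.0211,0.0169],0.06],[[0,0,0],[0.0296,-0.0211,0.0169],0.06]])

```text
t: 20.33
tool_pos: [0.4561, 0.223, 0.1818]
tool_rot: [-2.557, -1.825, 0.004]
contact_force: [-1.0, -0.7, 0.2]
opening: 0.0601
```

```bash
python3 - <<'E'
from h import *
o=state(); im=get_image("wrist")[:,:,::-1].copy(); np.save("w11.npy",o,allow_pickle=True)
cv2.imwrite("pics/w11.png",im)
A=rect([.4540,.2245,np.radians(-19)],.088,.056,.012); B=rect([.4540,.2245,np.radians(-19)],.050,.014,.042)
cv2.imwrite("pics/w11o.png",cv2.resize(overlay("wrist",im,[A,B],o)[130:310,230:410],None,fx=3.3,fy=3.3,interpolation=cv2.INTER_CUBIC))
cv2.imwrite("pics/w11c.png",cv2.resize(im[130:310,230:410],None,fx=3.3,fy=3.3,interpolation=cv2.INTER_CUBIC))
delta(.4540,.2245,.018,71,o)
E
```

```text
t 20.33 pos [0.4561 0.223  0.1818] phi 71.03 z [-0.0024 -0.0013 -1.    ] F [-1.  -0.7  0.2] op 0.0601
turn [-0.1   0.11  0.03] shift [ 0.0011 -0.0022  0.1638]
```

View pics/w11o.png

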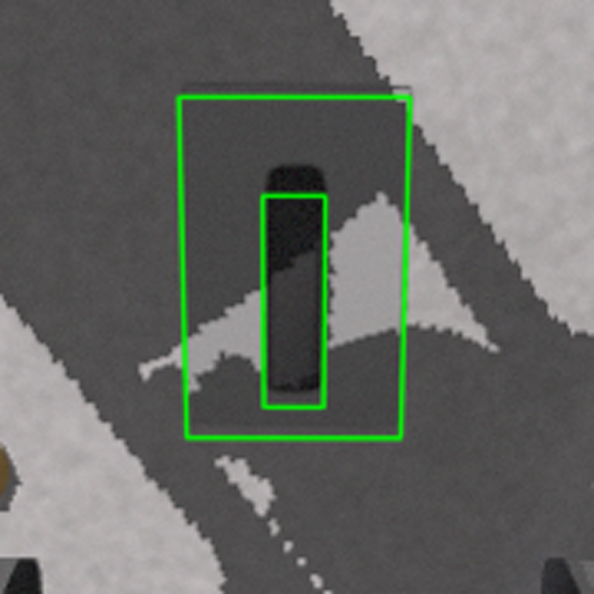

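View pics/w11c.png

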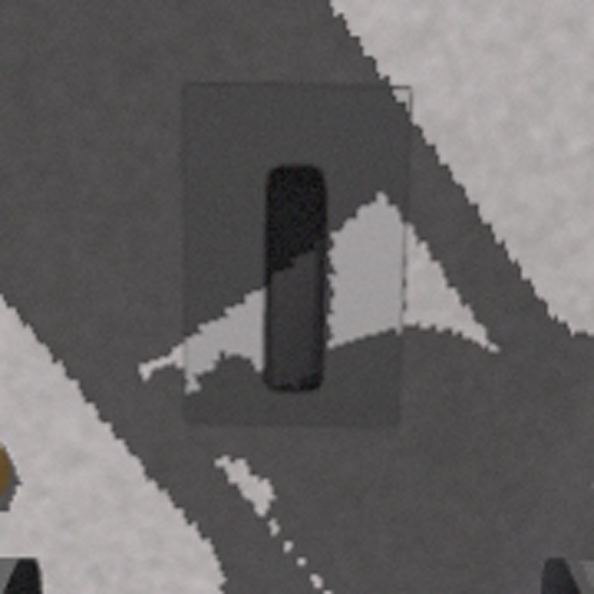

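Request:
jog_arm(deltas=[[[0,0,0],[0.0014,-0.0038,0.035],0.05],[[0,0,0],[0.0014,-0.0038,0.07],0.05],[[0,0,0],[0.0014,-0.0038,0.105],0.05],[[0,0,0],[0.0014,-0.0038,0.135],0.05],[[0,0,0],[0.0014,-0.0038,0.155],0.05],[[0,0,0],[0.0014,-0.0038,0.162],0.05],[[0,0,0],[0.0014,-0.0038,0.162],0.05],[[0,0,0],[0.0014,-0.0038,0.162],0.03],[[0,0,0],[0.0014,-0.0038,0.162],0.01],[[0,0,0],[0.0014,-0.0038,0.162],0.005],[[0,0,0],[0.0014,-0.0038,0.162],0.005],[[0,0,0],[0.0014,-0.0038,0.162],0.005]])

```text
t: 21.38
tool_pos: [0.4556, 0.2265, 0.0236]
tool_rot: [2.556, 1.824, 0.006]
contact_force: [-0.4, -0.7, 6.1]
opening: 0.0131
```

```bash
python3 - <<'E'
from h import *
o=state(); im=get_image("wrist")[:,:,::-1].copy(); np.save("w12.npy",o,allow_pickle=True)
cv2.imwrite("pics/w12.png",im)
E
```

```text
t 21.38 pos [0.4556 0.2265 0.0236] phi 71.01 z [ 0.0043  0.001  -1.    ] F [-0.4 -0.7  6.1] op 0.0131
```

View pics/w12.png

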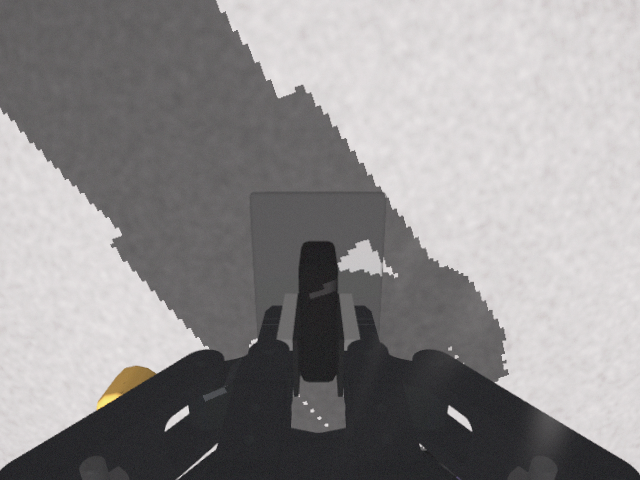

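```bash
python3 - <<'E'
from h import *
oo=dict(tool_pos=np.zeros(3),tool_rot=np.zeros(3))
px=np.array([(250,193),(385,192.5)])
f=lambda p:(proj("wrist",[[p[0]-.028,p[1]-.044,p[2]],[p[0]+.028,p[1]-.044,p[2]]],oo)-px).ravel()
print(least_squares(f,[0,0,.01]).x, least_squares(lambda p:f([p[0],p[1],.0116]),[0,0]).x)
E
```

```text
[ 0.00036125 -0.00329978  0.01512608] [ 0.00036563 -0.00391934]
```

Request:
jog_arm(deltas=[[[0,0,0],[0,0,-0.01],0.005],[[0,0,0],[0,0,-0.035],0.005],[[0,0,0],[0,0,-0.067],0.005],[[0,0,0],[0,0,-0.1],0.005],[[0,0,0],[0,0,-0.133],0.005],[[0,0,0],[0,0,-0.165],0.005],[[0,0,0],[0,0,-0.195],0.005],[[0,0,0],[0,0,-0.212],0.005],[[0,0,0],[0,0,-0.218],0.005],[[0,0,0],[0,0,-0.218],0.005],[[0,0,0],[0,0,-0.218],0.005]])

```text
t: 22.35
tool_pos: [0.453, 0.2258, 0.2382]
tool_rot: [-2.557, -1.824, 0.002]
contact_force: [-0.6, -0.4, -0.3]
opening: 0.0127
```

```bash
python3 - <<'E'
from h import *
o=state();delta(.6307,-.2596,.24,79.1,o)
im=get_image("wrist")[:,:,::-1].copy();cv2.imwrite("pics/w13.png",im)
E
```

```text
t 22.35 pos [0.453  0.2258 0.2382] phi 71.01 z [-1.4e-03 -4.0e-04 -1.0e+00] F [-0.6 -0.4 -0.3] op 0.0127
turn [-0.07  0.04 -8.09] shift [-0.4012  0.326  -0.0018]
```

View pics/w13.png

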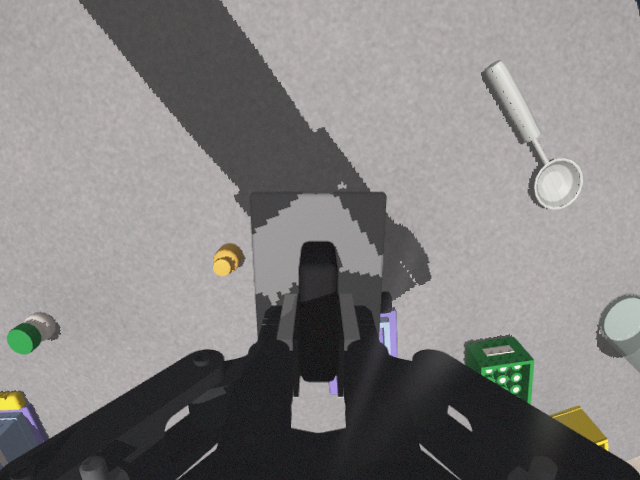

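Request:
jog_arm(deltas=[[[0,0,-0.2],[-0.008,0.0065,0],0.005],[[0,0,-0.5],[-0.024,0.0195,0],0.005],[[0,0,-1],[-0.05,0.0406,0],0.005],[[0,0,-1.5],[-0.077,0.0626,0],0.005],[[0,0,-2.1],[-0.104,0.0845,0],0.005],[[0,0,-2.6],[-0.131,0.1064,0],0.005],[[0,0,-3.2],[-0.158,0.1284,0],0.005],[[0,0,-3.7],[-0.185,0.1503,0],0.005],[[0,0,-4.3],[-0.212,0.1723,0],0.005],[[0,0,-4.8],[-0.239,0.1942,0],0.005],[[0,0,-5.4],[-0.266,0.2161,0],0.005],[[0,0,-5.9],[-0.293,0.2381,0],0.005]])

```text
t: 23.4
tool_pos: [0.5827, -0.1309, 0.237]
tool_rot: [-2.458, -1.952, 0.003]
contact_force: [1.1, 0.2, -0.4]
opening: 0.013
```

```bash
python3 - <<'E'
from h import *
o=state();delta(.6307,-.2596,.24,79.1,o)
E
```

```text
t 23.4 pos [ 0.5827 -0.1309  0.237 ] phi 76.9 z [-3.2e-03  9.0e-04 -1.0e+00] F [ 1.1  0.2 -0.4] op 0.013
turn [-0.19 -0.01 -2.2 ] shift [-0.1144  0.0759 -0.0032]
```

Request:
jog_arm(deltas=[[[0,0,-0.6],[-0.03,0.02,-0.002],0.005],[[0,0,-1.2],[-0.06,0.04,-0.003],0.005],[[0,0,-1.7],[-0.087,0.058,-0.003],0.005],[[0,0,-2.1],[-0.105,0.07,-0.003],0.005],[[0,0,-2.2],[-0.1144,0.0759,-0.003],0.005],[[0,0,-2.2],[-0.1144,0.0759,-0.003],0.005],[[0,0,-2.2],[-0.1144,0.0759,-0.003],0.005],[[0,0,-2.2],[-0.1144,0.0759,-0.003],0.005]])

```text
t: 24.07
tool_pos: [0.6309, -0.256, 0.2416]
tool_rot: [-2.42, -2.0, 0.0]
contact_force: [0.4, 1.0, -0.9]
opening: 0.0131
```

```bash
python3 - <<'E'
from h import *
o=state();delta(.6307,-.2596,.24,79.1,o)
im=get_image("side")[:,:,::-1].copy()
cv2.imwrite("pics/t10.png",cv2.resize(im[190:380,330:520],None,fx=3.1,fy=3.1,interpolation=cv2.INTER_CUBIC))
E
```

```text
t 24.07 pos [ 0.6309 -0.256   0.2416] phi 79.15 z [-0.0012  0.0011 -1.    ] F [ 0.4  1.  -0.9] op 0.0131
turn [-0.08 -0.05  0.05] shift [-0.0036  0.0005  0.0016]
```

View pics/t10.png

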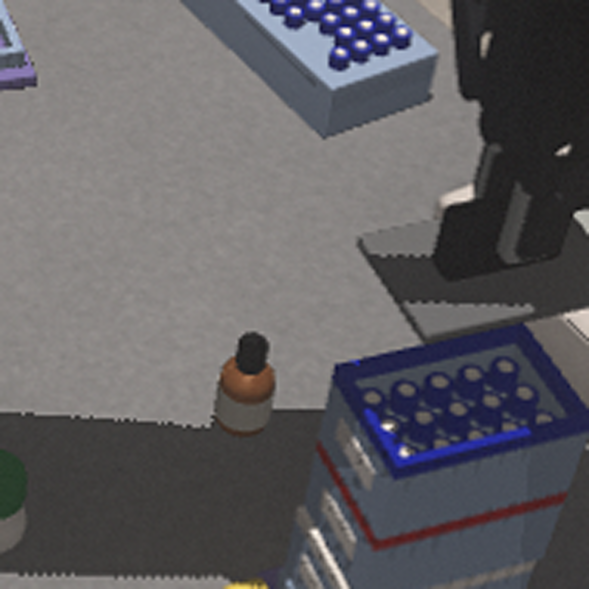

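Request:
jog_arm(deltas=[[[0,0,0],[-0.0034,0.0005,0.012],0.005],[[0,0,0],[-0.0034,0.0005,0.03],0.005],[[0,0,0],[-0.0034,0.0005,0.043],0.005],[[0,0,0],[-0.0034,0.0005,0.051],0.005],[[0,0,0],[-0.0034,0.0005,0.052],0.005],[[0,0,0],[-0.0034,0.0005,0.052],0.005],[[0,0,0],[-0.0034,0.0005,0.052],0.005]])

```text
t: 24.7
tool_pos: [0.6316, -0.2607, 0.1909]
tool_rot: [2.421, 2.0, 0.001]
contact_force: [0.9, 0.5, -0.2]
opening: 0.0129
```

```bash
python3 - <<'E'
from h import *
o=state();delta(.6307,-.2596,.1776,79.1,o)
im=get_image("side")[:,:,::-1].copy()
cv2.imwrite("pics/t11.png",cv2.resize(im[190:380,330:520],None,fx=3.1,fy=3.1,interpolation=cv2.INTER_CUBIC))
E
```

```text
t 24.7 pos [ 0.6316 -0.2607  0.1909] phi 79.11 z [ 9.e-04 -5.e-04 -1.e+00] F [ 0.9  0.5 -0.2] op 0.0129
turn [0.06 0.02 0.01] shift [ 0.0009 -0.0011  0.0133]
```

View pics/t11.png

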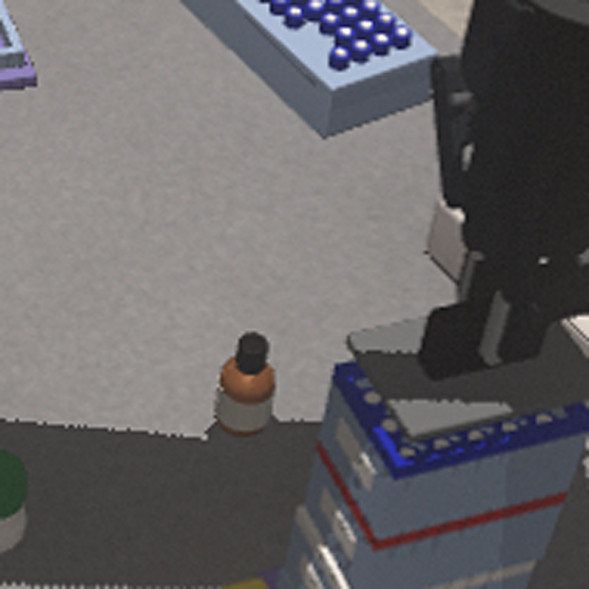

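```bash
python3 - <<'E'
from h import *
a=np.radians(-10.9)
S=lambda P:((proj("side",P)-[330,190])*3.1+0).round(0).tolist()
tz=.1909-.0236+.012
for n,p in (("cover .6270,-.2600",[.6270,-.2600,a]),): print(n,S(rect(p,.088,.056,tz)))
print("blue .6265,-.2585",S(rect([.6265,-.2585,a],.088,.056,.160)))
im=cv2.imread("pics/t11.png")
cv2.imwrite("pics/t11z.png",np.clip(cv2.resize(im[300:500,310:589],None,fx=2.8,fy=2.8,interpolation=cv2.INTER_CUBIC).astype(float)*1.7,0,255).astype(np.uint8))
E
```

```text
cover .6270,-.2600 [[344.0, 334.0], [408.0, 436.0], [610.0, 388.0], [536.0, 291.0]]
blue .6265,-.2585 [[333.0, 364.0], [396.0, 467.0], [594.0, 418.0], [523.0, 321.0]]
```

View pics/t11z.png

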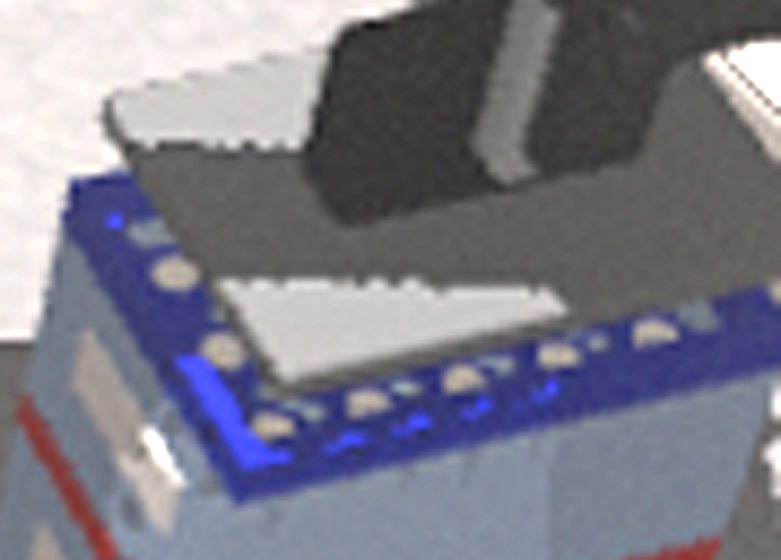

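Request:
jog_arm(deltas=[[[0,0,0],[0.0013,-0.0014,0.002],0.005],[[0,0,0],[0.0013,-0.0014,0.004],0.005],[[0,0,0],[0.0013,-0.0014,0.006],0.005],[[0,0,0],[0.0013,-0.0014,0.008],0.005],[[0,0,0],[0.0013,-0.0014,0.01],0.005],[[0,0,0],[0.0013,-0.0014,0.0115],0.005],[[0,0,0],[0.0013,-0.0014,0.0125],0.005],[[0,0,0],[0.0013,-0.0014,0.0135],0.005],[[0,0,0],[0.0013,-0.0014,0.0145],0.005],[[0,0,0],[0.0013,-0.0014,0.0145],0.005],[[0,0,0],[0.0013,-0.0014,0.0145],0.005]])

```text
t: 25.67
tool_pos: [0.6305, -0.2593, 0.1777]
tool_rot: [2.421, 2.0, 0.001]
contact_force: [-3.3, 1.3, 5.5]
opening: 0.0132
```

```bash
python3 - <<'E'
from h import *
o=state()
im=get_image("side")[:,:,::-1].copy()
cv2.imwrite("pics/t12.png",cv2.resize(im[190:380,330:520],None,fx=3.1,fy=3.1,interpolation=cv2.INTER_CUBIC))
E
```

```text
t 25.67 pos [ 0.6305 -0.2593  0.1777] phi 79.1 z [ 1.1e-03 -5.0e-04 -1.0e+00] F [-3.3  1.3  5.5] op 0.0132
```

View pics/t12.png

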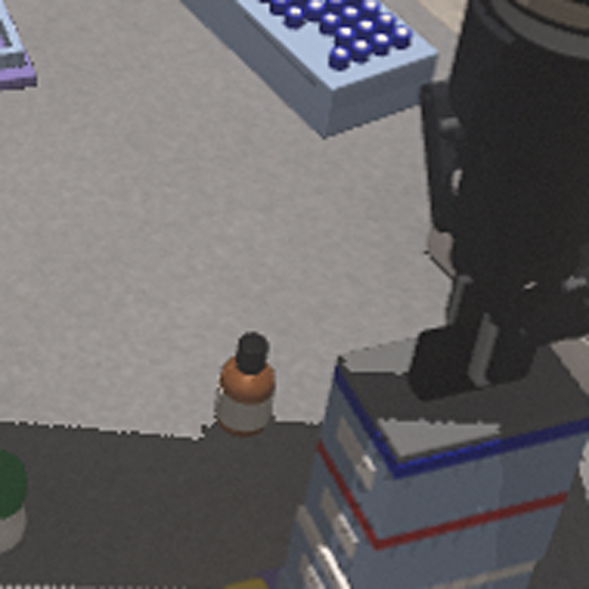

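Seated (contact at the predicted height). Release and retreat.

Request:
jog_arm(deltas=[[[0,0,0],[0,0,0],0.02],[[0,0,0],[0,0,0],0.035],[[0,0,0],[0,0,0],0.05],[[0,0,0],[0,0,0],0.05],[[0,0,0],[0,0,-0.01],0.05],[[0,0,0],[0,0,-0.035],0.05],[[0,0,0],[0,0,-0.07],0.05],[[0,0,0],[0,0,-0.1],0.05],[[0,0,0],[0,0,-0.12],0.05],[[0,0,0],[0,0,-0.12],0.05],[[0,0,0],[0,0,-0.12],0.05]])

```text
t: 26.63
tool_pos: [0.6309, -0.2595, 0.2986]
tool_rot: [2.419, 1.998, 0.003]
contact_force: [-0.5, 1.0, -0.6]
opening: 0.0496
```

```bash
python3 - <<'E'
from h import *
o=state()
a=np.radians(-10.9)
im=get_image("side")[:,:,::-1].copy()
cv2.imwrite("pics/t13.png",cv2.resize(im[180:430,300:550],None,fx=2.3,fy=2.3,interpolation=cv2.INTER_CUBIC))
w=get_image("wrist")[:,:,::-1].copy()
cv2.imwrite("pics/t13w.png",overlay("wrist",w,[rect([.6268,-.2588,a],.088,.056,.166)],o))
cv2.imwrite("pics/t13s.png",get_image("scene")[:,:,::-1])
E
```

```text
t 26.63 pos [ 0.6309 -0.2595  0.2986] phi 79.1 z [ 0.0039 -0.0021 -1.    ] F [-0.5  1.  -0.6] op 0.0496
```

View pics/t13.png

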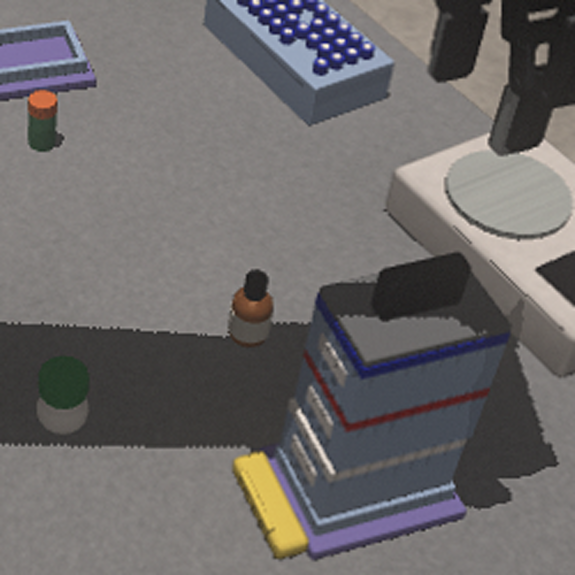

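View pics/t13w.png

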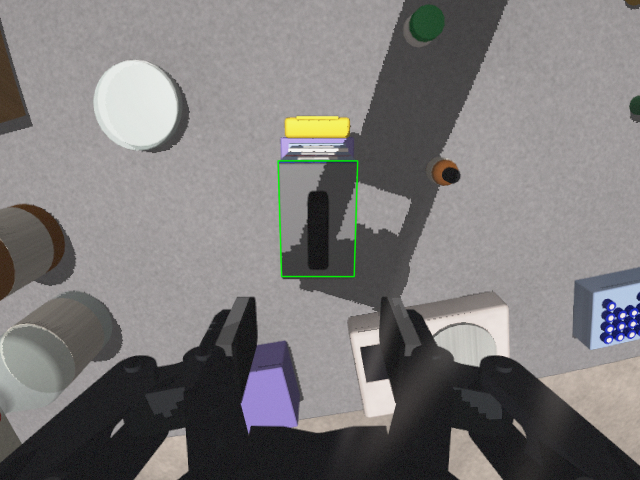

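View pics/t13s.png

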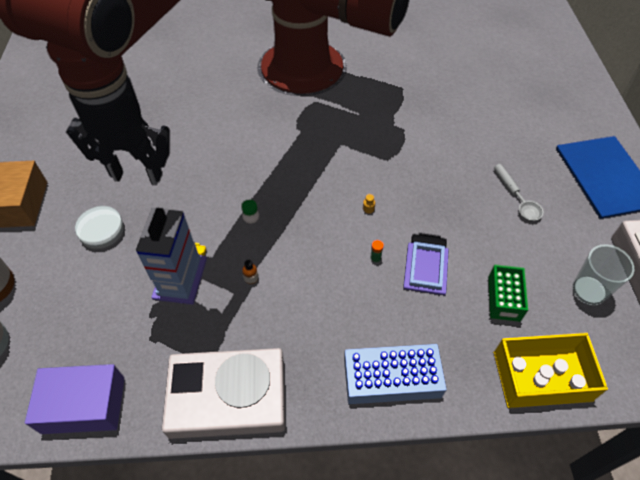

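The tower stands level and seated. The plate edge matches the z = 0.166 outline, and the four bystanders are unmoved at (250,210), (250,272), (369,204) and (377,250).

```bash
python3 -c "
from station import job
print(job.finish_job())"
```

```text
the job is handed in; nothing more can be done
None
```

I built the tower in the yellow-handled tray in the order asked: white rack, then red, then blue, with the grey cover on top. I handed it in at about 26.8 s, well under the 104 s limit.

**Seating:** each piece met contact within about 1 mm of the height at which it should sit, with under 10 N on the wrist. The last side and wrist views show the tower upright. The cover's edges fall on the outline expected for a fully seated stack, with its plate top 166 mm above the table.

**Bystanders:** the bottle, jar, weight and vial stand where they started in the scene view, and I left the green look-alike alone.

**Offsets and disagreements:** the red rack sits about 2–3 mm along x from the white one, inside the 5 mm play. The wrist camera read rack positions about 1.5–3 mm nearer the base than the fixed cameras, so I used values in between. One wrist-camera fit suggested the white rack was tilted about 5° in the grip. The side view and the unchanged grip picture showed it level, so I took that fit as an error.

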